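Fluorescence check of culture dishes under the swing-arm lamp

ROBOT

A 6-joint arm with a two-finger parallel gripper is mounted at the origin on a cart in front of the work surface, level with it; the furniture and walls round the work are solid. World frame = base frame: x ahead of the robot, y to its left, z up, the work surface at z = 0. Lengths are in m, angles in rad, forces in N, time in s.
With the tool pointing down it reaches from about 0.15 to 0.775 m from the base axis. Payload 6.1 kg.
Tool frame: the origin (TCP) lies midway between the tips of the shut fingers; the grasp point (between the pads) lies ctrl.grip_depth behind it (ctrl.grip_depth is the distance from the TCP to the grasp point, in m); z points along the fingers, y is the line along which they close (so a half turn about z gives the same grasp; the last joint's range is limited). The gripper opens to 85 mm and grips with 20 to 120 N. Pads are 22 mm wide; open, the fingers measure 114 mm over their backs; the gripper's body (76 mm by 85 mm) begins 54 mm behind the grasp point. The pads swing forward as they close: fully open they stand 13 mm farther back than shut.
Start: joints at [1.151, 0.126, -0.04, 1.405, 0, 1.571], TCP at [0.214, 0.479, 0.193] pointing down, gripper open.
Joint ranges: [-2.72, 2.72], [-0.95, 1.95], [-1.27, 1.35], [-1.78, 2.02], [-1.46, 1.47], [-3.14, 3.14]. Speed limits (rad/s): [2.39, 2.39, 3.01, 3.14, 3.14, 3.14].

INTERFACE

Orientations are given as a 3x3 rotation matrix whose columns are the frame's x, y, z axes.
In Python, from station import ctrl, grab_frame, hand_in gives the robot as it stands.
- The arm moves only by the tool carry_out, never from a script. Its argument "moves" is a list that holds one entry, the list of rows, each a list of 5 numbers: the finger opening in m, from 0 to 0.0854, then the shift along the tool's x, y, z in m, then the turn about the tool's z in degrees. A call has 1 to 5 rows; each row is the pose to reach, as a shift and turn from the pose commanded when the call began, along the tool's axes at that moment; what a row does not reach only later rows make up. A row lasts 1/12 s, in which the tool goes at most 41.7 mm and 7.16 degrees, less where a joint would pass 70% of its speed; a pose out of reach is approached as far as the arm can. A call with a gripper value outside its range is refused whole. The fingers move at their own pace and stop on an object; the grip force is fixed at half the most. Time passes only in rows, so rows that repeat a pose let the fingers close. It gives the time, the measured TCP pose, the force, the opening and the grip force at its end, in the units of the state.
- ctrl.sense(): the state, without advancing time (a new reading comes with each control period).
- grab_frame(name): name is "side" or "top" or "wrist"; returns a dict with "frame" (384x512x3 uint8, red, green, blue), "vertical_fov" (degrees; the focal length in pixels is half the picture's height over the tangent of half this angle, whatever the lens; pixels are square), "cx", "cy" (the principal point, pixels), "origin" and "attitude" of the camera in the world; the wrist camera has in their place "hand_eye" (4x4, takes a point from camera to tool coordinates, whose origin is the TCP and whose axes are the flange's). Camera axes: x right, y down, z forward; pixel columns grow to the right and rows downward; lengths in m; the calibration is good to about 2 mm. A picture is of the moment at which its call begins: read the wrist's pose just before it. There is no depth.
- hand_in(): hands the job in; it is judged then, once.
The state is a dict: "t": time; "joint_pos": joint angles; "qd": joint speeds; "joint_torque": joint torques, N m; "position": TCP position; "ee_rot": TCP orientation; "wrist_force": force on the tool from outside, world axes, zero at the start; "wrist_torque": the same for the moment, N m; "finger_gap": finger opening in m; "grasp_force": force on a finger pad.
Only numpy, scipy, OpenCV 4.12 (cv2) and the standard library are available. Lean on these libraries where they do the work, as an engineer would, in place of code of your own. Each camera call takes 0.05 s, during which the arm holds its last target. There are 200 camera calls.

TASK

Check the culture dishes under the violet lamp: swing the lamp aside, set every dish from the green mat flat and side by side on the black viewing plate, swing the lamp back fully over the plate as far as it goes, and flip the toggle over to its green mark, leaving the lamp on for at least five seconds. Then flip the toggle back to its red mark, swing the lamp well aside again and return all dishes flat, side by side, to the green mat. The lamp must never be on unless it is over the plate, and the other things on the worktop are to be left where they are.

Things in the scene. Friction and masses are not known exactly. Their poses are not given: they have to be found in the camera images.
- dish_1: Round closed petri dish, pink medium, loose, 35 g. It looks 59 mm across and 15 mm high; its solid part is 54 to 55 mm across and 12 mm high. Origin at the centre of its underside, z up when it lies flat. Two or three of the dishes are present in a run; an absent one reads None from the start.
- dish_2: Round closed petri dish, pale medium, loose, 35 g. It looks 59 mm across and 15 mm high; its solid part is 54 to 55 mm across and 12 mm high. Origin at the centre of its underside, z up when it lies flat. Two or three of the dishes are present in a run; an absent one reads None from the start.
- dish_3: Round closed petri dish, pink medium, loose, 35 g. It looks 59 mm across and 15 mm high; its solid part is 54 to 55 mm across and 12 mm high. Origin at the centre of its underside, z up when it lies flat. Two or three of the dishes are present in a run; an absent one reads None from the start.
- mat: Green bench mat with a thin white border line, fixed flat on the worktop, 150 mm (its x) by 216 mm (its y), 3 mm thick, no rim. Origin at the centre of its underside. The dishes start on it in a row along its y, about 70 mm apart, and come back to it.
- stand: Lamp stand, fixed. Its matt black viewing plate is 130 mm (its x) by 230 mm (its y), top 12 mm above the worktop, no rim. Origin under the centre of the plate, on the worktop. A grey foot behind and left of the plate carries a steel post, standing at (+110, +170) mm in this frame, topped by the black hub of the lamp arm, top 171 mm above the worktop.
- plate_top (a point): Centre of the top face of the black viewing plate, 12 mm above the worktop, right under the lamp knob when the lamp is fully over the plate.
- lamp_arm (a joint): Vertical hinge of the lamp arm in rad: 0 = lamp fully over the plate (end stop), growing as the lamp swings clockwise seen from above, along the robot's side of the post and to the robot's left, to 1.6 (end stop) = aside. It stays where it is left; friction 0.12 N m, about 0.6 N at the knob. It starts somewhere over the plate, 0 to 0.35.
- lamp_hinge (a point): Point on the hinge axis of the lamp arm, on the post, at the height of point lamp_knob.
- lamp_knob (a point): Centre of the upright black round knob on top of the white round lamp head, at mid height of the knob: 16 mm diameter, 42 mm tall (21 mm above and below this point); it is the handle for swinging the lamp. 202 mm from the hinge axis, 189 mm above the worktop. The lamp head below it is 116 mm across, from 139 to 165 mm above the worktop; a flat arm 18 mm wide, lower than the top of the head, joins it to the post.
- switch_box: Grey switch box of the lamp, fixed on the worktop, 80 mm (its x) by 54 mm (its y) by 26 mm high, with a steel bat toggle in the middle of its top. Origin at the centre of its underside. The green mark (on) lies at its +x end, the red mark (off) at its -x end. Wall cabinets hang 0.58 m above the back of the worktop, beyond about x = 0.6: keep tall wrists out from under them.
- toggle (a joint): Bat toggle in rad: -0.4 = off, bat leaning to the red mark (box -x), where it starts; +0.4 = on, leaning to the green mark (box +x). It pivots about the box's y axis, 27 mm above the worktop, is weighted so that it falls away from its upright centre: pushed past 0 it tips over to its other end stop by itself, short of it it falls back; it takes about 1 to 2 N.
- toggle_tip (a point): Tip of the steel bat, 36 mm from its pivot (about 60 mm above the worktop, 14 mm to the side of the box's middle); the bat is 9 mm thick.
- lens_carton: Bystander: flat printed carton, 62 x 85 x 12 mm, loose. Origin at the centre of its underside.
- cover_carton: Bystander: small red and white carton, 28 x 46 x 17 mm, loose. Origin at the centre of its underside.
- forceps: Bystander: steel tweezers, 24 x 130 x 8 mm, loose, lying behind the black plate. Origin at the centre of its underside.
- drops: Bystander: upright orange and white carton, 40 x 46 x 105 mm, loose. Origin at the centre of its underside.
There are look-alikes about, which are no part of the job. What is shaped like the switch_box but blue or turquoise is not meant.

How it is judged:
By the outcome, as a careful person would: the job done as asked, in the order asked, and still so for the second after the job is handed in, with the robot touching nothing.
Of dish_1, dish_2, dish_3 only 2 to 3 are there at a start; the rules pass over those that are not, and their reading is None.
At some moment in a run one of dish_1, dish_2, dish_3 may be knocked a few centimetres aside while the robot is not near it.
Once in a run the grip may slacken for a moment while it holds something.
It also fails if it takes over 210 s, if anything falls off the work surface, if the arm or the gripper's body presses on something with over 40 N, if the wrist force passes 120 N, or if a joint passes its speed limit or range.

## Working session

There is one attempt and no reset: what is moved stays moved. The work goes in short steps, Python scripts to look and compute and a tool call to move; the robot and the scene stay as the last step left them, time stands still between calls to the robot, and variables do not carry over. Pictures are saved under pics/ and viewed, at most 14 in all, crops included, and the job is handed in when it is done.

Besides the shell and the picture viewer there is one more tool, called after "Emit:" by a JSON object that holds its "api" and its "payload". carry_out: Moves the arm, as the interface text tells. Its arguments: {"type":"object","properties":{"moves":{"type":"array","items":{"type":"array","items":{"type":"array","items":{"type":"number"}}}}},"required":["moves"]}

```bash
ls; mkdir -p pics
cat > h.py <<'E'
import numpy as np, cv2
from station import ctrl, grab_frame, hand_in
def cam(n):
    s=ctrl.sense(); f=grab_frame(n)
    if n=='wrist':
        T=np.eye(4);T[:3,:3]=np.array(s['ee_rot']);T[:3,3]=s['position']
        M=T@np.array(f['hand_eye']); f['origin']=M[:3,3]; f['attitude']=M[:3,:3]
    f['o']=np.array(f['origin'],float); f['R']=np.array(f['attitude'],float).reshape(3,3)
    f['f']=f['frame'].shape[0]/2/np.tan(np.radians(f['vertical_fov'])/2)
    return f
def ray(f,u,v,z):
    d=f['R']@np.array([(u-f['cx'])/f['f'],(v-f['cy'])/f['f'],1.]); return f['o']+d*(z-f['o'][2])/d[2]
def proj(f,p):
    c=f['R'].T@(np.array(p)-f['o']); return [f['cx']+f['f']*c[0]/c[2], f['cy']+f['f']*c[1]/c[2]]
def save(f,name,crop=None,k=1):
    im=f['frame'][...,::-1]
    if crop: im=im[crop[1]:crop[3],crop[0]:crop[2]]
    cv2.imwrite('pics/'+name,cv2.resize(im,None,fx=k,fy=k,interpolation=cv2.INTER_CUBIC))
E
python3 - <<'E'
from h import *
import pickle
d={}
for n in ['top','side','wrist']:
    f=cam(n); d[n]=f; save(f,n+'0.png',k=1.5); print(n,f['o'],f['R'].round(2).tolist(),f['f'],f['cx'],f['cy'])
pickle.dump(d,open('f0.pkl','wb'))
s=ctrl.sense(); print(s, ctrl.grip_depth)
E
```

```text
pics
top [ 0.42726601 -0.19835677  1.31935135] [[0.02, -0.99, 0.11], [-1.0, -0.02, -0.01], [0.01, -0.11, -0.99]] 363.902391339443 256.0298959364904 195.05763981004145
side [-0.21469106  0.8776693   1.52286023] [[-0.81, -0.43, 0.41], [-0.59, 0.59, -0.55], [-0.01, -0.68, -0.73]] 454.0729352035867 249.237255995895 198.86498228004217
wrist [0.14138478 0.51101674 0.37358246] [[0.41, 0.87, 0.28], [0.91, -0.39, -0.13], [-0.0, 0.31, -0.95]] 318.210853596288 256.45271131794505 188.37144749967075
{'t': 0.15, 'joint_pos': array([ 1.15099944e+00,  1.26258885e-01, -4.03645270e-02,  1.40542453e+00,
       -1.12265201e-05,  1.57082023e+00]), 'qd': array([ 0.00101543, -0.00169997,  0.0015335 ,  0.00011092,  0.00036806,
       -0.00024504]), 'joint_torque': array([ 8.52623507e-04, -4.36276031e+01,  3.53149259e+01,  1.36130446e-02,
       -5.66391418e-05, -1.62672244e-06]), 'position': array([0.21382949, 0.47907578, 0.19280351]), 'ee_rot': array([[-9.13162009e-01,  4.07596487e-01, -4.99876831e-04],
       [ 4.07596793e-01,  9.13161288e-01, -1.14751872e-03],
       [-1.12564263e-05, -1.25161869e-03, -9.99999217e-01]]), 'wrist_force': array([0.3757224 , 0.09505027, 0.09937684]), 'wrist_torque': array([-0.01521419,  0.03828971,  0.04845711]), 'grasp_force': 0.0, 'finger_gap': 0.08520704435636252} 0.0187
```

View pics/top0.png

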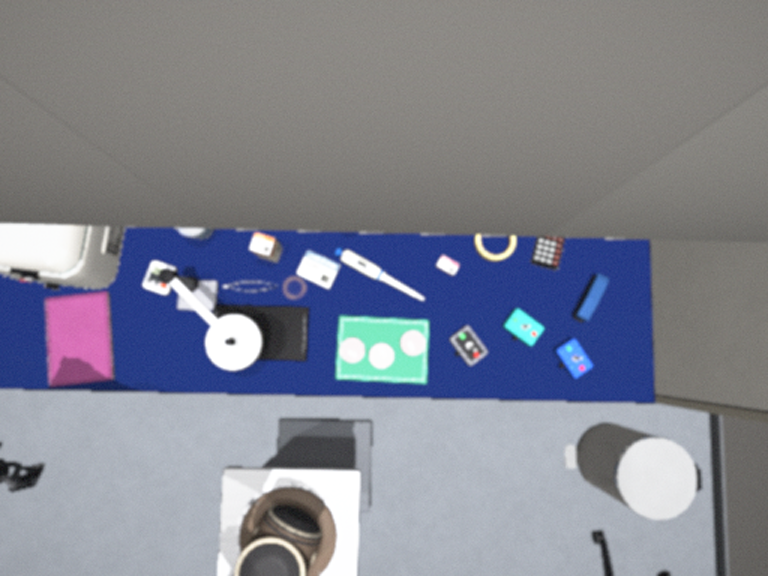

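View pics/side0.png

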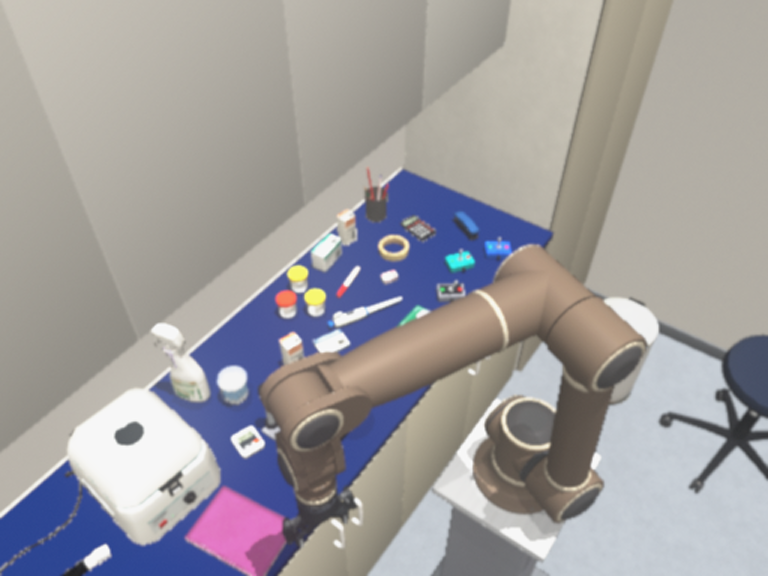

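The top view (768 px wide) shows the mat around (383,350) with three dishes at (352,350), (381,355) and (412,342). The plate is at (270,333), the lamp head at (233,342) and the hub at (168,275). Candidates for the switch box are the grey one at (468,345), the turquoise one at (523,327) and the blue one at (575,357). The grey one fits, because turquoise and blue are ruled out.

Run:
```python
from h import *
import pickle
d=pickle.load(open('f0.pkl','rb')); f=d['top']
s=ctrl.sense(); print('tcp px',proj(f,s['position']), 'base',proj(f,[0,0,0]))
print('FULL R',f['R'].round(4).tolist(), f.keys())
hsv=cv2.cvtColor(f['frame'],cv2.COLOR_RGB2HSV)
def comps(m,amin=15):
    n,l,st,c=cv2.connectedComponentsWithStats(m.astype(np.uint8)); return [(i,st[i],c[i],l==i) for i in range(1,n) if st[i][4]>amin]
H,S,V=hsv[...,0],hsv[...,1],hsv[...,2]
g=(H>65)&(H<90)&(S>80)&(V>100)
for i,st,c,m in comps(g):
    print('green',st,c)
    if st[4]>500:
        pts=cv2.findContours(m.astype(np.uint8),0,2)[0][0]; r=cv2.minAreaRect(pts); b=cv2.boxPoints(r)
        w=np.array([ray(f,*p,0.003)[:2] for p in b]); print(w.round(3).tolist(), w.mean(0), np.linalg.norm(np.diff(w,axis=0),axis=1))
        x,y,ww,hh=st[:4]
        sub=np.zeros_like(m); sub[y:y+hh,x:x+ww]=(S[y:y+hh,x:x+ww]<90)
        for j,s2,c2,m2 in comps(sub,100):
            print('dish',s2,c2,ray(f,*c2,0.012).round(4), f['frame'][int(c2[1]),int(c2[0])])
for name,px,z in [('box',(468,345),.026),('hub',(168,275),.171),('knobtop',(230,341),.21),('head',(233,342),.165),('platecornerNR',(305,360),.012),('platecornerFR',(308,308),.012),('toggle?',(468,345),.06)]:
    print(name,ray(f,px[0]/1.5,px[1]/1.5,z).round(4))
save(f,'top_r.png',(210,180,410,265),4)
save(f,'top_l.png',(90,140,290,265),4)
save(d['wrist'],'w0.png')
```

```text
tcp px [np.float64(24.965235476724217), np.float64(301.0684314859702)] base [np.float64(192.38191103647483), np.float64(357.0951166487954)]
FULL R [[0.0227, -0.9938, 0.1084], [-0.9997, -0.0236, -0.0074], [0.0099, -0.1082, -0.9941]] dict_keys(['frame', 'vertical_fov', 'cx', 'cy', 'origin', 'attitude', 'o', 'R', 'f'])
green [ 224  211   62   45 1483] [254.84153742 232.67430883]
[[0.362, -0.095], [0.514, -0.099], [0.508, -0.319], [0.356, -0.313]] [ 0.4350885  -0.20640113] [0.15195998 0.2202031  0.15206664]
dish [225 211  61  44 901] [254.61265261 231.67813541] [ 0.4381 -0.206   0.012 ] [254 254 254]
dish [245 228  19  19 279] [253.85304659 236.76344086] [ 0.42   -0.2037  0.012 ] [254 254 253]
green [338 210   8   6  31] [342.09677419 212.64516129]
green [306 222   5   5  19] [308.15789474 224.15789474]
box [ 0.4485 -0.4091  0.026 ]
hub [0.5791 0.2509 0.171 ]
knobtop [0.4426 0.1022 0.21  ]
head [0.4412 0.108  0.165 ]
platecornerNR [ 0.4044 -0.0241  0.012 ]
platecornerFR [ 0.5283 -0.0266  0.012 ]
toggle? [ 0.4479 -0.4035  0.06  ]
```

View pics/top_r.png

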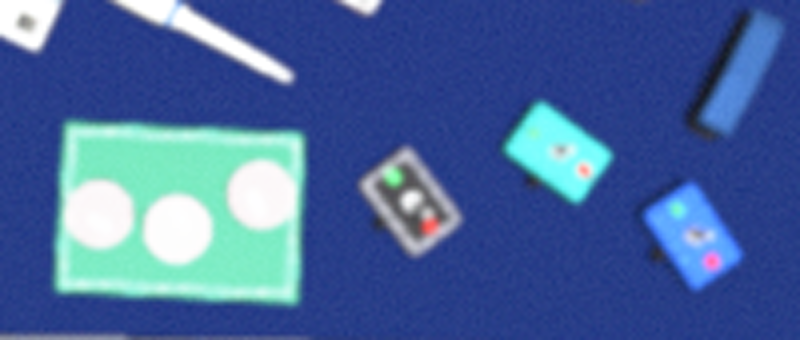

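View pics/top_l.png

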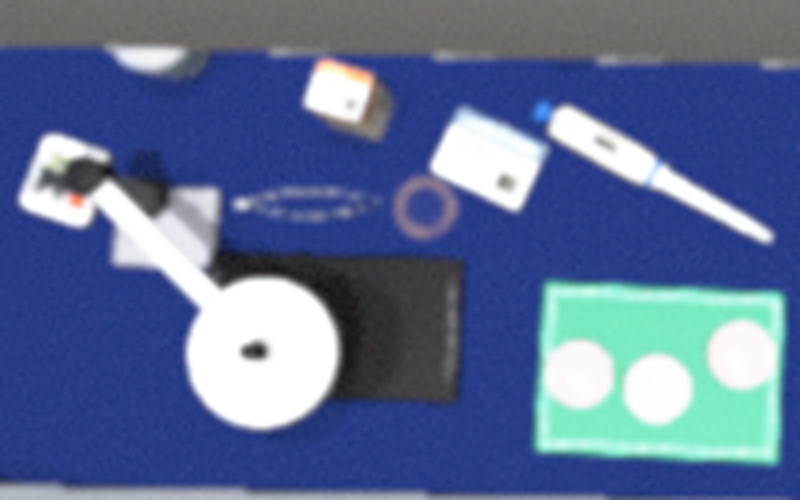

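The crops show the dishes at right-crop (99,214), (178,229) and (262,194). The grey box is at (411,202) with green at (394,177) and red at (429,228), which confirms it as the switch box. In the left crop, the plate's right corners are at (463,262) and (457,400), the hub at (88,175) and the knob at (258,350).

```bash
cat >> h.py <<'E'
def dishes(f,zs=0.013,box=(0.33,0.56,-0.36,0.28)):
    """white/pale discs: blob centres by local hough"""
    g=cv2.resize(cv2.cvtColor(f['frame'],cv2.COLOR_RGB2GRAY),None,fx=4,fy=4,interpolation=cv2.INTER_CUBIC)
    return g
E
python3 - <<'E'
from h import *
import pickle
d=pickle.load(open('f0.pkl','rb')); f=d['top']
def R(u,v,z): return ray(f,210+u/4-.375,180+v/4-.375,z)[:2]
def L(u,v,z): return ray(f,90+u/4-.375,140+v/4-.375,z)[:2]
for n,p in [('dA',(99,214)),('dB',(178,229)),('dC',(262,194))]: print(n,R(*p,.014).round(4))
g,r,b=R(394,177,.026),R(429,228,.026),R(411,202,.026)
print('box',b,'g',g,'r',r,'yaw',np.degrees(np.arctan2(*(g-r)[::-1])),np.linalg.norm(g-r))
c=np.array([R(*p,.026) for p in [(406,146),(463,218),(415,258),(359,184)]]); print('box corners',c.round(4).tolist(),c.mean(0))
a,bb=L(463,262,.012),L(457,400,.012); ax=(a-bb)/np.linalg.norm(a-bb); ay=np.array([-ax[1],ax[0]])
print('plate right edge',a,bb,np.linalg.norm(a-bb),'yaw',np.degrees(np.arctan2(ax[1],ax[0])))
pc=(a+bb)/2+ay*.115; print('plate c',pc,'hinge exp',pc+.11*ax+.17*ay,'hub meas',L(88,175,.171))
h=pc+.11*ax+.17*ay; k=L(258,350,.21); k2=L(263,352,.165); print('knob',k,'head',k2,np.linalg.norm(k-h),np.linalg.norm(k2-h))
ang=lambda v:np.degrees(np.arctan2(v[1],v[0])); print(ang(pc-h),ang(k-h),ang(k2-h))
E
```

```text
dA [ 0.4313 -0.134 ]
dB [ 0.4196 -0.2047]
dC [ 0.4524 -0.279 ]
box [ 0.44808453 -0.4104153 ] g [ 0.4698284  -0.39517914] r [ 0.42555733 -0.42648822] yaw 35.26844610813007 0.05422348034384921
box corners [[0.4976, -0.4057], [0.435, -0.4566], [0.399, -0.4142], [0.4629, -0.3641]] [ 0.44862839 -0.41016115]
plate right edge [ 0.52908318 -0.02667356] [ 0.40580925 -0.0259851 ] 0.12327585091162846 yaw -0.3199847089464094
plate c [0.46808847 0.08866888] hinge exp [0.57903616 0.2580519 ] hub meas [0.57890121 0.25204693]
knob [0.44323318 0.09979965] head [0.44240211 0.10788324] 0.20853350926545872 0.2030258383381968
-123.2252276319343 -130.63429492666788 -132.29813968580436
```

Emit:
{"api": "carry_out", "payload": {"moves": [[[0.05,0,0,-0.04,0],[0.05,-0.03,-0.02,-0.057,0],[0.05,-0.06,-0.041,-0.057,0],[0.05,-0.09,-0.062,-0.057,0],[0.05,-0.12,-0.082,-0.057,0]]]}}

```text
t: 0.57
position: [0.2905, 0.3544, 0.2505]
ee_rot: [[-0.914, 0.406, 0.0], [0.406, 0.914, 0.0], [-0.0, 0.0, -1.0]]
wrist_force: [0.3, -0.7, 0.3]
finger_gap: 0.0503
grasp_force: 0.0
```

Emit:
{"api": "carry_out", "payload": {"moves": [[[0.05,-0.03,-0.02,0,0],[0.05,-0.06,-0.041,0,0],[0.05,-0.09,-0.062,0,0],[0.05,-0.12,-0.082,0,0],[0.05,-0.12,-0.082,0,0]]]}}

```text
t: 0.98
position: [0.3685, 0.2273, 0.2503]
ee_rot: [[-0.911, 0.413, 0.001], [0.413, 0.911, -0.002], [-0.002, -0.001, -1.0]]
wrist_force: [-0.1, 0.1, -0.8]
finger_gap: 0.0502
grasp_force: 0.0
```

Emit:
{"api": "carry_out", "payload": {"moves": [[[0.05,-0.03,-0.02,0,0],[0.05,-0.06,-0.041,0,0],[0.05,-0.09,-0.062,0,0],[0.05,-0.12,-0.082,0,0],[0.05,-0.12,-0.082,0,0]]]}}

```text
t: 1.4
position: [0.4447, 0.1039, 0.2497]
ee_rot: [[-0.911, 0.413, 0.0], [0.413, 0.911, -0.002], [-0.001, -0.002, -1.0]]
wrist_force: [-0.4, -0.5, -0.6]
finger_gap: 0.0501
grasp_force: 0.0
```

Emit:
{"api": "carry_out", "payload": {"moves": [[[0.05,0,0,0,-7],[0.05,0,0,0,-14],[0.05,0,0,0,-21],[0.05,0,0,0,-28],[0.05,0,0,0,-35]]]}}

```text
t: 1.82
position: [0.4422, 0.1083, 0.2501]
ee_rot: [[-0.981, -0.196, -0.001], [-0.196, 0.981, 0.0], [0.001, 0.0, -1.0]]
wrist_force: [-0.9, 0.4, 0.1]
finger_gap: 0.0497
grasp_force: 0.0
```

Emit:
{"api": "carry_out", "payload": {"moves": [[[0.05,0,0,0,-7],[0.05,0,0,0,-14],[0.05,0,0,0,-21],[0.05,0,0,0,-28],[0.05,0,0,0,-35]]]}}

```text
t: 2.23
position: [0.4422, 0.1084, 0.2502]
ee_rot: [[-0.691, -0.723, -0.001], [-0.723, 0.691, 0.0], [0.0, 0.0, -1.0]]
wrist_force: [0.7, -0.5, 0.2]
finger_gap: 0.0504
grasp_force: 0.0
```

```bash
cat >> h.py <<'E'
def st():
    s=ctrl.sense(); R=np.array(s['ee_rot']); print('t%.2f'%s['t'],'p',s['position'].round(4),'yaw %.1f'%np.degrees(np.arctan2(R[1,0],R[0,0])),'F',np.array(s['wrist_force']).round(1),'gap %.4f gf %.1f j6 %.2f'%(s['finger_gap'],s['grasp_force'],s['joint_pos'][5])); return s
def to(x,y,z):
    s=st(); print('shift',(np.array(s['ee_rot']).T@(np.array([x,y,z])-s['position'])).round(4))
E
python3 - <<'E'
from h import *
to(.4424,.106,.25); f=cam('wrist'); save(f,'w1.png',k=1.5)
for q in [(.4424,.106,.21),(.4424,.106,.165)]: print(np.array(proj(f,q))*1.5)
E
```

```text
t2.23 p [0.4422 0.1084 0.2502] yaw -133.7 F [ 0.7 -0.5  0.2] gap 0.0504 gf 0.0 j6 -0.57
shift [ 0.0016 -0.0019  0.0002]
[381.13172205 294.93764306]
[381.63132164 269.1530444 ]
```

View pics/w1.png

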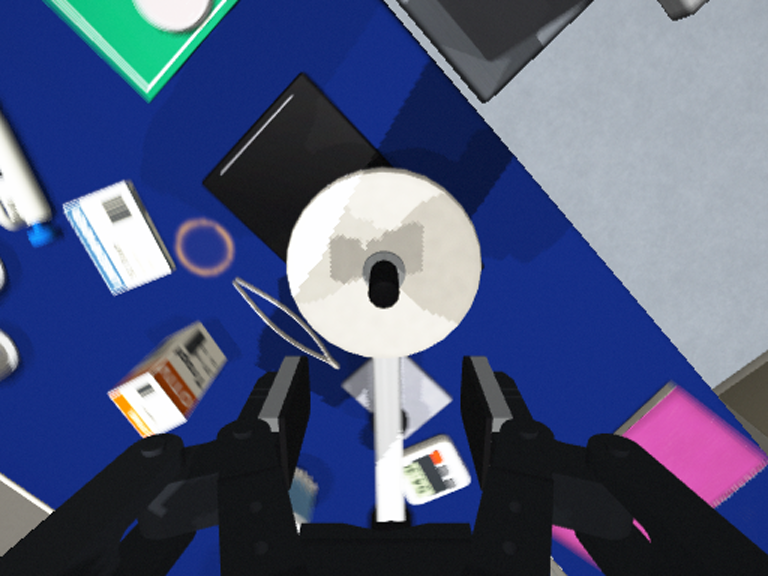

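The picture shows the knob top at (384,296), against a predicted (381,295), so the position holds.

Emit:
{"api": "carry_out", "payload": {"moves": [[[0.05,0,0,0.025,0],[0.05,0,0,0.05,0],[0.05,0,0,0.074,0],[0.028,0,0,0.074,2],[0.028,0,0,0.074,2]]]}}

```text
t: 2.7
position: [0.4411, 0.108, 0.1747]
ee_rot: [[-0.722, -0.692, -0.003], [-0.692, 0.722, -0.001], [0.003, 0.002, -1.0]]
wrist_force: [0.2, 0.1, 1.0]
finger_gap: 0.0287
grasp_force: 0.0
```

Emit:
{"api": "carry_out", "payload": {"moves": [[[0.028,0,0,0,0],[0.028,0,0.003,0,0],[0.028,0,0.005,0,0],[0.028,0,0.007,0,0],[0.028,0,0.007,0,0]]]}}

```text
t: 3.12
position: [0.4376, 0.1134, 0.177]
ee_rot: [[-0.72, -0.694, 0.001], [-0.694, 0.72, 0.0], [-0.001, -0.0, -1.0]]
wrist_force: [-1.0, -1.0, -0.7]
finger_gap: 0.0281
grasp_force: 0.0
```

Emit:
{"api": "carry_out", "payload": {"moves": [[[0.028,-0.001,0.0176,0,5],[0.028,-0.003,0.035,0,10],[0.028,-0.007,0.052,0,15],[0.028,-0.012,0.069,0,20],[0.028,-0.019,0.085,0,25]]]}}

```text
t: 3.53
position: [0.3917, 0.188, 0.1768]
ee_rot: [[-0.947, -0.32, 0.001], [-0.32, 0.947, 0.0], [-0.001, 0.0, -1.0]]
wrist_force: [0.7, -0.1, -0.5]
finger_gap: 0.0282
grasp_force: 0.0
```

Run:
```python
from h import *
s=st(); h=np.array([.579,.256]); v=s['position'][:2]-h; print(np.linalg.norm(v),np.degrees(np.arctan2(v[1],v[0])))
f=cam('top'); save(f,'t2.png',(60,140,320,300),3)
```

```text
t3.53 p [0.3917 0.188  0.1768] yaw -161.3 F [ 0.7 -0.1 -0.5] gap 0.0282 gf 0.0 j6 0.12
0.1992203033330562 -160.05174810475128
```

View pics/t2.png

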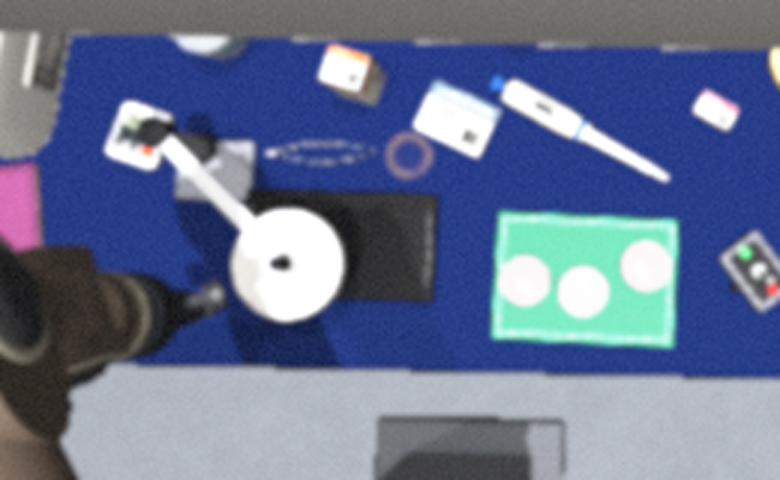

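The top view shows the lamp head still at crop (288,265), apparently unmoved, while the gripper is at (210,295). A wrist picture should tell.

Run:
```python
from h import *
st(); f=cam('wrist'); save(f,'w2.png',k=1.3)
p=ctrl.sense()['position']; print(np.array(proj(f,p))*1.3)
```

```text
t3.58 p [0.3912 0.1902 0.1768] yaw -161.5 F [-1.3 -0.2  0.9] gap 0.0280 gf 0.0 j6 0.13
[331.49693156 287.01333844]
```

View pics/w2.png

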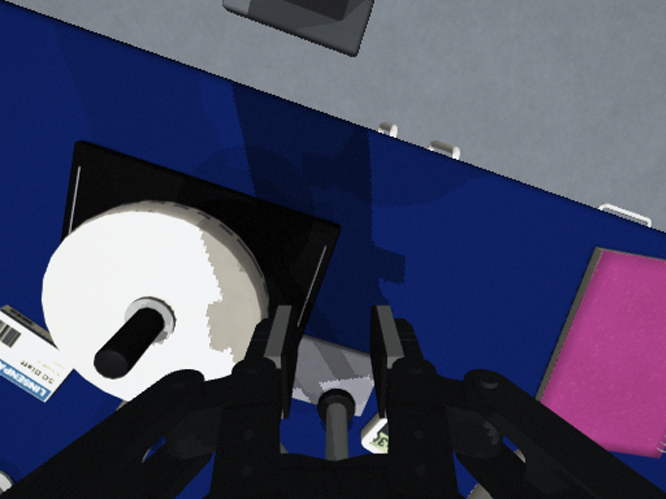

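Run:
```python
from h import *
st(); f=cam('wrist')
print('knob top',ray(f,112/1.3,360/1.3,.21).round(4),'base',ray(f,150/1.3,315/1.3,.167).round(4)); print('post top', ray(f,337/1.3,405/1.3,.171))
print(f['o'],'hand_eye',f['hand_eye'].round(3).tolist())
m=f['frame'].min(2)>190
n,l,s,c=cv2.connectedComponentsWithStats(m.astype(np.uint8)); print(s[1:][s[1:,4]>500])
```

```text
t3.63 p [0.3918 0.189  0.1767] yaw -161.0 F [0.9 0.1 0.9] gap 0.0281 gf 0.0 j6 0.12
knob top [0.4387 0.1082 0.21  ] base [0.4413 0.1063 0.167 ]
post top [0.45953775 0.21398767 0.171     ]
[0.31660359 0.16259111 0.35753495] hand_eye [[-0.001, -0.951, -0.308, 0.08], [1.0, -0.001, -0.0, -0.0], [-0.0, -0.308, 0.951, -0.181], [0.0, 0.0, 0.0, 1.0]]
[[    0   161   181   146 14894]]
```

Emit:
{"api": "carry_out", "payload": {"moves": [[[0.05,0,0,-0.03,0],[0.05,0,0,-0.06,0],[0.05,0,0,-0.06,-7],[0.05,0,0,-0.06,-14],[0.05,0,0,-0.06,-21]]]}}

```text
t: 4.1
position: [0.3931, 0.1869, 0.2372]
ee_rot: [[-0.762, -0.647, 0.002], [-0.647, 0.762, 0.0], [-0.001, -0.001, -1.0]]
wrist_force: [0.1, -1.2, -0.2]
finger_gap: 0.0496
grasp_force: 0.0
```

Emit:
{"api": "carry_out", "payload": {"moves": [[[0.05,0,0,0,-7],[0.05,0,-0.03,0,-7],[0.05,0,-0.06,0,-7],[0.05,0,-0.09,0,-7],[0.05,0,-0.09,0,-7]]]}}

```text
t: 4.52
position: [0.4528, 0.1148, 0.236]
ee_rot: [[-0.685, -0.729, 0.001], [-0.729, 0.685, -0.002], [0.001, -0.002, -1.0]]
wrist_force: [-1.1, -0.0, -0.0]
finger_gap: 0.0499
grasp_force: 0.0
```

Run:
```python
from h import *
to(.4405,.107,.176)
```

```text
t4.52 p [0.4528 0.1148 0.236 ] yaw -133.2 F [-1.1 -0.  -0. ] gap 0.0499 gf 0.0 j6 -0.57
shift [0.014  0.0037 0.06  ]
```

Emit:
{"api": "carry_out", "payload": {"moves": [[[0.05,0.014,0.004,0,0],[0.05,0.014,0.004,0.03,0],[0.05,0.014,0.004,0.06,0],[0.05,0.014,0.004,0.06,0],[0.05,0.014,0.004,0.06,0]]]}}

```text
t: 4.93
position: [0.4364, 0.1102, 0.1758]
ee_rot: [[-0.682, -0.731, -0.003], [-0.731, 0.682, -0.001], [0.003, 0.002, -1.0]]
wrist_force: [0.9, 0.5, 1.2]
finger_gap: 0.05
grasp_force: 0.0
```

Run:
```python
from h import *
to(.4405,.107,.176); f=cam('wrist'); save(f,'w3.png',k=1.3)
```

```text
t4.93 p [0.4364 0.1102 0.1758] yaw -133.0 F [0.9 0.5 1.2] gap 0.0500 gf 0.0 j6 -0.57
shift [-0.0004 -0.0052 -0.0003]
```

View pics/w3.png

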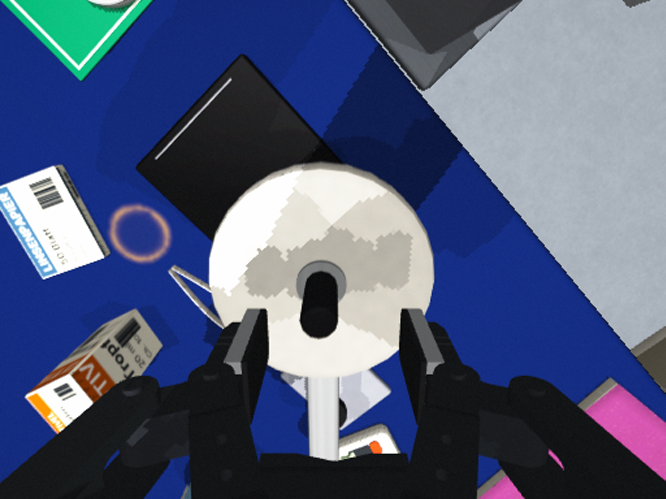

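Knob top is at (319,325), the fingertips at about v=310, and their apparent gap puts them about 40 mm behind the nominal TCP, just above the knob. I'll go lower in steps and watch the force.

Emit:
{"api": "carry_out", "payload": {"moves": [[[0.05,0,-0.005,0,0],[0.05,0,-0.005,0.008,0],[0.05,0,-0.005,0.016,0],[0.05,0,-0.005,0.02,0],[0.05,0,-0.005,0.02,0]]]}}

```text
t: 5.4
position: [0.4407, 0.1075, 0.1553]
ee_rot: [[-0.683, -0.731, -0.002], [-0.731, 0.683, -0.0], [0.001, 0.001, -1.0]]
wrist_force: [-0.1, 0.1, -0.1]
finger_gap: 0.0499
grasp_force: 0.0
```

Emit:
{"api": "carry_out", "payload": {"moves": [[[0.05,0,0,0.005,0],[0.05,0,0,0.01,0],[0.05,0,0,0.015,0],[0.05,0,0,0.015,0],[0.05,0,0,0.015,0]]]}}

```text
t: 5.82
position: [0.4409, 0.1075, 0.141]
ee_rot: [[-0.683, -0.731, -0.001], [-0.731, 0.683, -0.0], [0.001, 0.0, -1.0]]
wrist_force: [0.2, -0.6, -0.9]
finger_gap: 0.0502
grasp_force: 0.0
```

Emit:
{"api": "carry_out", "payload": {"moves": [[[0.03,0,0,0,0],[0.02,0,0,0,0],[0,0,0,0,0],[0,0,0,0,0],[0,0,0,0,0]]]}}

```text
t: 6.23
position: [0.4415, 0.1075, 0.1419]
ee_rot: [[-0.683, -0.731, 0.001], [-0.731, 0.683, 0.0], [-0.001, -0.001, -1.0]]
wrist_force: [-0.0, -0.1, 3.7]
finger_gap: 0.014
grasp_force: 58.4
```

Emit:
{"api": "carry_out", "payload": {"moves": [[[0.022,0,0,0,0],[0.022,0,0.002,0,0],[0.022,0,0.004,0,2],[0.022,0,0.004,0,2],[0.022,0,0.004,0,2]]]}}

```text
t: 6.65
position: [0.4381, 0.1104, 0.1413]
ee_rot: [[-0.707, -0.707, -0.0], [-0.707, 0.707, 0.0], [0.0, 0.0, -1.0]]
wrist_force: [0.1, 0.7, 0.7]
finger_gap: 0.0219
grasp_force: 0.0
```

Emit:
{"api": "carry_out", "payload": {"moves": [[[0.022,-0.001,0.0176,0,5],[0.022,-0.003,0.035,0,10],[0.022,-0.007,0.052,0,15],[0.022,-0.012,0.069,0,20],[0.022,-0.019,0.085,0,25]]]}}

```text
t: 7.07
position: [0.3909, 0.1841, 0.1414]
ee_rot: [[-0.941, -0.337, -0.0], [-0.337, 0.941, -0.001], [0.0, -0.0, -1.0]]
wrist_force: [-0.0, 0.0, -0.5]
finger_gap: 0.0219
grasp_force: 0.4
```

```bash
cat >> h.py <<'E'
def polar():
    s=st(); v=s['position'][:2]-np.array([.579,.256]); print('r %.4f phi %.1f'%(np.linalg.norm(v),np.degrees(np.arctan2(v[1],v[0]))))
def lamp(f):
    m=(f['frame'].min(2)>225).astype(np.uint8)[185:300,60:215]; m=cv2.morphologyEx(m,cv2.MORPH_OPEN,cv2.getStructuringElement(cv2.MORPH_ELLIPSE,(13,13)))
    n,l,s,c=cv2.connectedComponentsWithStats(m)
    for i in range(1,n):
        if s[i][4]>600: print('lamp?',s[i],ray(f,c[i][0]+60,c[i][1]+185,.165).round(4))
E
python3 - <<'E'
from h import *
polar(); lamp(cam('top'))
import pickle; lamp(pickle.load(open('f0.pkl','rb'))['top'])
E
```

```text
t7.07 p [0.3909 0.1841 0.1414] yaw -160.3 F [-0.   0.  -0.5] gap 0.0219 gf 0.4 j6 0.10
r 0.2014 phi -159.1
lamp? [  77   25   37   37 1014] [0.4422 0.1086 0.165 ]
```

Emit:
{"api": "carry_out", "payload": {"moves": [[[0.022,-0.001,0.0176,0,5],[0.022,-0.003,0.035,0,10],[0.022,-0.007,0.052,0,15],[0.022,-0.012,0.069,0,20],[0.022,-0.019,0.085,0,25]]]}}

```text
t: 7.53
position: [0.3801, 0.2706, 0.1414]
ee_rot: [[-0.996, 0.09, -0.0], [0.09, 0.996, -0.001], [0.0, -0.001, -1.0]]
wrist_force: [-0.3, -1.2, 0.8]
finger_gap: 0.0218
grasp_force: 0.4
```

Run:
```python
from h import *
polar(); f=cam('wrist')
m=(f['frame'].min(2)>150).astype(np.uint8); n,l,s,c=cv2.connectedComponentsWithStats(m); i=1+np.argmax(s[1:,4]); print(s[i],c[i])
save(f,'w4.png')
```

```text
t7.53 p [0.3801 0.2706 0.1414] yaw 174.8 F [-0.3 -1.2  0.8] gap 0.0218 gf 0.4 j6 0.71
r 0.1994 phi 175.8
[    0     0   512   122 43314] [247.08867803  53.47305721]
```

Emit:
{"api": "carry_out", "payload": {"moves": [[[0.022,0.001,0.0176,0,5],[0.022,-0.001,0.035,0,10],[0.022,-0.005,0.052,0,15],[0.022,-0.01,0.069,0,20],[0.022,-0.017,0.085,0,25]]]}}

```text
t: 8.0
position: [0.405, 0.3536, 0.1413]
ee_rot: [[-0.865, 0.502, -0.001], [0.502, 0.865, -0.001], [0.0, -0.001, -1.0]]
wrist_force: [-1.9, -0.4, 1.5]
finger_gap: 0.0217
grasp_force: 0.5
```

Emit:
{"api": "carry_out", "payload": {"moves": [[[0.022,0,0,0,0],[0.04,0,-0.001,0,0],[0.04,0,-0.003,0,0],[0.04,0,-0.003,-0.03,0],[0.04,0,-0.003,-0.06,0]]]}}

```text
t: 8.42
position: [0.4018, 0.3484, 0.2004]
ee_rot: [[-0.866, 0.499, -0.004], [0.499, 0.866, -0.004], [0.001, -0.005, -1.0]]
wrist_force: [1.1, 1.0, 0.9]
finger_gap: 0.0399
grasp_force: 0.0
```

Emit:
{"api": "carry_out", "payload": {"moves": [[[0.04,0,0,-0.04,0],[0.04,0,0,-0.04,7],[0.08,0,0,-0.04,14],[0.08,0,0,-0.04,21],[0.08,0,0,-0.04,28]]]}}

```text
t: 8.83
position: [0.4032, 0.3495, 0.242]
ee_rot: [[-0.525, 0.851, 0.001], [0.851, 0.525, 0.0], [-0.0, 0.001, -1.0]]
wrist_force: [-0.8, 0.3, 0.2]
finger_gap: 0.0748
grasp_force: 0.0
```

Emit:
{"api": "carry_out", "payload": {"moves": [[[0.085,0,0,0,7],[0.085,0,0,0,14],[0.085,0,0,0,21],[0.085,0,0,0,28],[0.085,0,0,0,34]]]}}

```text
t: 9.25
position: [0.403, 0.3494, 0.2417]
ee_rot: [[0.04, 0.999, -0.0], [0.999, -0.04, -0.0], [-0.0, 0.0, -1.0]]
wrist_force: [-1.1, -0.3, 0.8]
finger_gap: 0.085
grasp_force: 0.0
```

Run:
```python
from h import *
polar(); f=cam('wrist'); m=(f['frame'].min(2)>150).astype(np.uint8); save(f,'w5.png',k=1.3)
to(.4313,-.10,.20)
```

```text
t9.25 p [0.403  0.3494 0.2417] yaw 87.7 F [-1.1 -0.3  0.8] gap 0.0850 gf 0.0 j6 2.33
r 0.1992 phi 152.0
t9.30 p [0.403  0.3494 0.2417] yaw 87.5 F [-0.7  0.2 -0.1] gap 0.0852 gf 0.0 j6 2.33
shift [-0.4477  0.0481  0.0418]
```

View pics/w5.png

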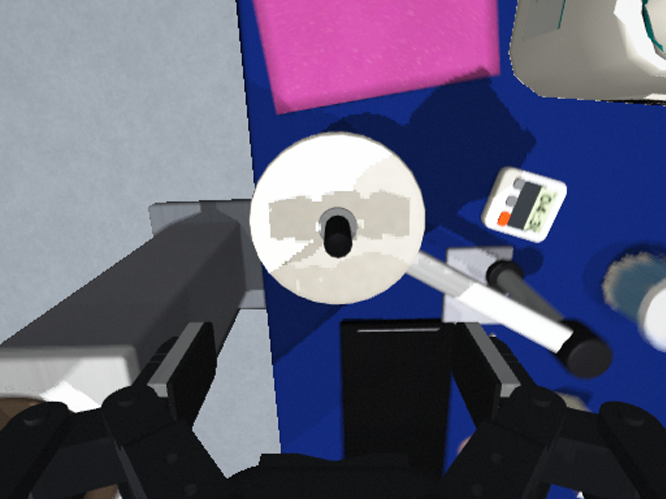

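The lamp is aside (head at (338,217)) and the plate is clear. Next I hover over the left dish and measure from near.

Emit:
{"api": "carry_out", "payload": {"moves": [[[0.085,-0.035,0.004,0,0],[0.085,-0.07,0.008,0,0],[0.085,-0.105,0.012,0,0],[0.085,-0.14,0.016,0,0],[0.085,-0.16,0.016,0,0]]]}}

```text
t: 9.72
position: [0.4129, 0.1868, 0.2417]
ee_rot: [[0.034, 0.999, 0.0], [0.999, -0.034, -0.001], [-0.001, 0.001, -1.0]]
wrist_force: [1.6, 1.1, 0.1]
finger_gap: 0.0848
grasp_force: 0.0
```

Emit:
{"api": "carry_out", "payload": {"moves": [[[0.085,-0.035,0.004,0,0],[0.085,-0.07,0.008,0,0],[0.085,-0.105,0.012,0,0],[0.085,-0.14,0.016,0,0],[0.085,-0.16,0.016,0,0]]]}}

```text
t: 10.13
position: [0.423, 0.0266, 0.2416]
ee_rot: [[0.034, 0.999, 0.0], [0.999, -0.034, -0.001], [-0.001, 0.001, -1.0]]
wrist_force: [0.3, 0.5, 0.2]
finger_gap: 0.0848
grasp_force: 0.0
```

Emit:
{"api": "carry_out", "payload": {"moves": [[[0.085,-0.035,0.004,0,0],[0.085,-0.07,0.008,0.04,0],[0.085,-0.105,0.012,0.08,0],[0.085,-0.14,0.015,0.12,0],[0.085,-0.16,0.015,0.14,0]]]}}

```text
t: 10.55
position: [0.4319, -0.1176, 0.1161]
ee_rot: [[0.032, 0.999, 0.001], [0.999, -0.032, -0.0], [-0.0, 0.001, -1.0]]
wrist_force: [1.8, 0.1, 0.3]
finger_gap: 0.0848
grasp_force: 0.0
```

Run:
```python
from h import *
to(.4313,-.134,.10); f=cam('wrist'); save(f,'w6.png',k=1.3)
for p in [(.4313,-.134,.015),(.4196,-.2047,.015),(.4524,-.279,.015)]: print(np.array(proj(f,p))*1.3)
```

```text
t10.55 p [ 0.4319 -0.1176  0.1161] yaw 88.2 F [1.8 0.1 0.3] gap 0.0848 gf 0.0 j6 1.34
shift [-0.0164 -0.0001  0.0161]
[333.70195025 249.55475626]
[321.54332476 336.75446323]
[364.92646113 414.85477829]
```

View pics/w6.png

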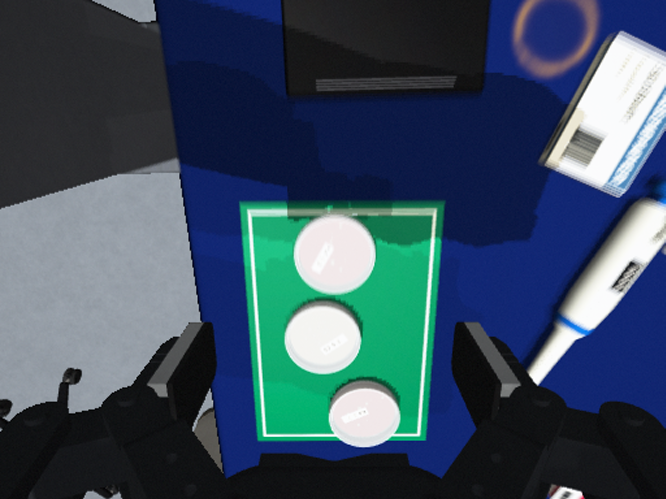

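The predictions match the picture to within about 4 px: A at (335,254), B at (323,335), C at (364,414). Next, grip A.

Emit:
{"api": "carry_out", "payload": {"moves": [[[0.085,-0.002,0,0.03,0],[0.085,-0.002,0,0.06,0],[0.085,-0.002,0,0.09,0],[0.085,-0.002,0,0.12,0],[0.085,-0.002,0,0.12,0]]]}}

```text
t: 11.02
position: [0.4279, -0.1172, -0.0077]
ee_rot: [[0.033, 0.999, -0.008], [0.999, -0.033, 0.002], [0.002, -0.008, -1.0]]
wrist_force: [-0.4, -0.5, -0.2]
finger_gap: 0.0849
grasp_force: 0.0
```

Emit:
{"api": "carry_out", "payload": {"moves": [[[0.085,0,0,0,0],[0.085,0,0,0.006,0],[0.085,0,0,0.013,0],[0.085,0,0,0.02,0],[0.085,0,0,0.02,0]]]}}

```text
t: 11.43
position: [0.4328, -0.1179, -0.0234]
ee_rot: [[0.035, 0.999, -0.0], [0.999, -0.035, -0.0], [-0.0, -0.0, -1.0]]
wrist_force: [0.2, -0.4, -0.6]
finger_gap: 0.085
grasp_force: 0.0
```

Run:
```python
from h import *
st(); f=cam('wrist'); save(f,'w7.png')
fr=f['frame']; print(np.array(proj(f,(.4315,-.136,.015))))
```

```text
t11.43 p [ 0.4328 -0.1179 -0.0234] yaw 88.0 F [ 0.2 -0.4 -0.6] gap 0.0850 gf 0.0 j6 1.34
[255.87322397 280.77340054]
```

View pics/w7.png

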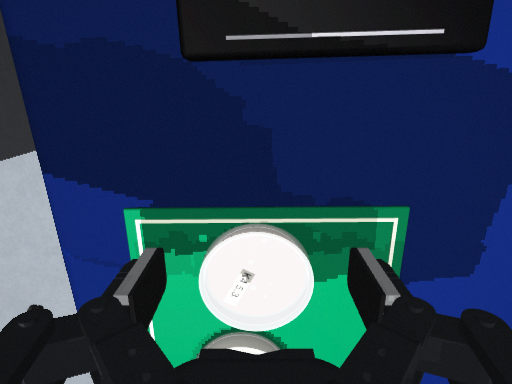

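Dish A is at (256,278), as predicted, and the fingers straddle it. It still needs 18 mm along y before going down.

Emit:
{"api": "carry_out", "payload": {"moves": [[[0.085,-0.009,0,0,0],[0.085,-0.018,-0.001,0,0],[0.085,-0.018,-0.001,0.005,0],[0.085,-0.018,-0.001,0.012,0],[0.085,-0.018,-0.001,0.016,0]]]}}

```text
t: 11.9
position: [0.4309, -0.1361, -0.0398]
ee_rot: [[0.037, 0.999, -0.001], [0.999, -0.037, 0.0], [0.0, -0.001, -1.0]]
wrist_force: [-0.4, 0.4, -0.2]
finger_gap: 0.0852
grasp_force: 0.0
```

Emit:
{"api": "carry_out", "payload": {"moves": [[[0.07,0,0,0,0],[0.06,0,0,0,0],[0.05,0,0,0,0],[0.045,0,0,0,0],[0.045,0,0,0,0]]]}}

```text
t: 12.32
position: [0.432, -0.136, -0.0382]
ee_rot: [[0.035, 0.999, 0.001], [0.999, -0.035, -0.0], [-0.0, 0.001, -1.0]]
wrist_force: [-1.0, -0.3, 5.7]
finger_gap: 0.052
grasp_force: 65.7
```

Emit:
{"api": "carry_out", "payload": {"moves": [[[0.04,0,0,0,0],[0.04,0,0,0,0],[0.04,0,0,0,0],[0.04,0,0,-0.003,0],[0.04,0,0,-0.006,0]]]}}

```text
t: 12.73
position: [0.4312, -0.1358, -0.0328]
ee_rot: [[0.036, 0.999, -0.0], [0.999, -0.036, 0.0], [0.0, -0.0, -1.0]]
wrist_force: [-0.0, 0.6, 1.4]
finger_gap: 0.0523
grasp_force: 62.8
```

Emit:
{"api": "carry_out", "payload": {"moves": [[[0.04,0,0,-0.03,0],[0.04,0,0,-0.06,0],[0.04,0.03,0,-0.06,0],[0.04,0.06,0.005,-0.06,0],[0.04,0.09,0.01,-0.06,0]]]}}

```text
t: 13.15
position: [0.445, -0.0457, 0.028]
ee_rot: [[0.038, 0.999, 0.002], [0.999, -0.038, -0.0], [-0.0, 0.002, -1.0]]
wrist_force: [1.8, -1.0, -0.0]
finger_gap: 0.0522
grasp_force: 64.0
```

Emit:
{"api": "carry_out", "payload": {"moves": [[[0.04,0.03,0.003,0,0],[0.04,0.06,0.006,0,0],[0.04,0.09,0.01,0,0],[0.04,0.12,0.013,0,0],[0.04,0.15,0.016,0,0]]]}}

```text
t: 13.57
position: [0.4658, 0.1046, 0.0273]
ee_rot: [[0.036, 0.999, 0.0], [0.999, -0.036, -0.0], [0.0, 0.0, -1.0]]
wrist_force: [0.1, -0.6, 0.6]
finger_gap: 0.0523
grasp_force: 64.0
```

Emit:
{"api": "carry_out", "payload": {"moves": [[[0.04,0.02,0,0,0],[0.04,0.04,0,0,0],[0.04,0.05,0,0,0],[0.04,0.05,0,0,0],[0.04,0.05,0,0,0]]]}}

```text
t: 13.98
position: [0.4675, 0.1528, 0.027]
ee_rot: [[0.035, 0.999, -0.0], [0.999, -0.035, -0.001], [-0.001, -0.0, -1.0]]
wrist_force: [0.1, 0.3, -0.1]
finger_gap: 0.0522
grasp_force: 64.1
```

Run:
```python
from h import *
to(.468,.162,-.030)
```

```text
t13.98 p [0.4675 0.1528 0.027 ] yaw 88.0 F [ 0.1  0.3 -0.1] gap 0.0522 gf 64.1 j6 1.92
shift [0.0093 0.0002 0.057 ]
```

Lower onto the plate, release, lift.

Emit:
{"api": "carry_out", "payload": {"moves": [[[0.04,0.009,0,0.02,0],[0.04,0.009,0,0.035,0],[0.04,0.009,0,0.046,0],[0.04,0.009,0,0.052,0],[0.04,0.009,0,0.052,0]]]}}

```text
t: 14.4
position: [0.467, 0.1606, -0.0262]
ee_rot: [[0.037, 0.999, -0.002], [0.999, -0.037, -0.001], [-0.001, -0.002, -1.0]]
wrist_force: [0.4, 0.0, -0.1]
finger_gap: 0.0522
grasp_force: 64.1
```

Emit:
{"api": "carry_out", "payload": {"moves": [[[0.04,0,0,0.002,0],[0.04,0,0,0.004,0],[0.04,0,0,0.004,0],[0.04,0,0,0.004,0],[0.04,0,0,0.004,0]]]}}

```text
t: 14.82
position: [0.4684, 0.162, -0.0285]
ee_rot: [[0.036, 0.999, 0.001], [0.999, -0.036, 0.0], [0.0, 0.001, -1.0]]
wrist_force: [0.1, 1.0, -0.9]
finger_gap: 0.052
grasp_force: 64.1
```

Emit:
{"api": "carry_out", "payload": {"moves": [[[0.06,0,0,0,0],[0.07,0,0,0,0],[0.085,0,0,0,0],[0.085,0,0,0,0],[0.085,0,0,-0.01,0]]]}}

```text
t: 15.23
position: [0.4667, 0.1615, -0.0202]
ee_rot: [[0.036, 0.999, -0.003], [0.999, -0.036, -0.001], [-0.001, -0.003, -1.0]]
wrist_force: [-0.4, 0.6, -1.4]
finger_gap: 0.0848
grasp_force: 0.0
```

Emit:
{"api": "carry_out", "payload": {"moves": [[[0.085,0,0,-0.03,0],[0.085,0,0,-0.06,0],[0.085,0,0,-0.09,0],[0.085,0,0,-0.12,0],[0.085,0,0,-0.14,0]]]}}

```text
t: 15.65
position: [0.4688, 0.1622, 0.125]
ee_rot: [[0.036, 0.999, 0.003], [0.999, -0.036, 0.001], [0.001, 0.003, -1.0]]
wrist_force: [1.1, -0.6, 0.4]
finger_gap: 0.0847
grasp_force: 0.0
```

```bash
cat >> h.py <<'E'
def blobs(f,z=.012,lo=(.33,-.36),hi=(.56,.25)):
    """pale dish blobs: bright, low saturation"""
    h=cv2.cvtColor(f['frame'],cv2.COLOR_RGB2HSV); m=((h[...,1]<60)&(h[...,2]>150)).astype(np.uint8)
    m=cv2.morphologyEx(m,cv2.MORPH_OPEN,np.ones((9,9),np.uint8))
    n,l,s,c=cv2.connectedComponentsWithStats(m)
    for i in range(1,n):
        p=ray(f,*c[i],z)
        if s[i][4]>80 and lo[0]<p[0]<hi[0] and lo[1]<p[1]<hi[1]: print('blob',s[i].tolist(),c[i].round(1),p.round(4))
E
python3 - <<'E'
from h import *
st(); f=cam('top')
blobs(f,.013); print('wrist'); blobs(cam('wrist'),.022)
E
```

```text
t15.65 p [0.4688 0.1622 0.125 ] yaw 87.9 F [ 1.1 -0.6  0.4] gap 0.0847 gf 0.0 j6 1.94
blob [143, 213, 16, 16, 235] [150.5 220.6] [0.4688 0.167  0.013 ]
blob [268, 221, 16, 16, 234] [275.4 228.4] [ 0.4513 -0.2801  0.013 ]
blob [246, 229, 16, 16, 230] [253.7 236.7] [ 0.4203 -0.203   0.013 ]
wrist
blob [309, 27, 81, 106, 6651] [342.4  81.5] [0.5476 0.242  0.022 ]
blob [222, 144, 64, 63, 3185] [253.5 175. ] [0.4681 0.1619 0.022 ]
```

Emit:
{"api": "carry_out", "payload": {"moves": [[[0.085,-0.03,-0.003,0,0],[0.085,-0.06,-0.006,0,0],[0.085,-0.09,-0.009,0,0],[0.085,-0.12,-0.012,0,0],[0.085,-0.15,-0.015,0,0]]]}}

```text
t: 16.17
position: [0.4468, 0.0114, 0.1207]
ee_rot: [[0.035, 0.999, -0.001], [0.999, -0.035, -0.0], [-0.0, -0.001, -1.0]]
wrist_force: [1.0, 0.2, 0.2]
finger_gap: 0.0849
grasp_force: 0.0
```

Emit:
{"api": "carry_out", "payload": {"moves": [[[0.085,-0.03,-0.003,0,0],[0.085,-0.06,-0.006,0,0],[0.085,-0.09,-0.009,0,0],[0.085,-0.12,-0.012,0,0],[0.085,-0.15,-0.015,0,0]]]}}

```text
t: 16.58
position: [0.4264, -0.1381, 0.1207]
ee_rot: [[0.036, 0.999, -0.001], [0.999, -0.036, 0.0], [0.0, -0.001, -1.0]]
wrist_force: [-0.2, -0.1, 0.4]
finger_gap: 0.0848
grasp_force: 0.0
```

Emit:
{"api": "carry_out", "payload": {"moves": [[[0.085,-0.03,-0.003,0,0],[0.085,-0.06,-0.005,0.02,0],[0.085,-0.067,-0.005,0.04,0],[0.085,-0.067,-0.005,0.06,0],[0.085,-0.067,-0.005,0.06,0]]]}}

```text
t: 17.0
position: [0.4169, -0.2031, 0.0571]
ee_rot: [[0.038, 0.999, -0.006], [0.999, -0.038, 0.003], [0.003, -0.006, -1.0]]
wrist_force: [-0.9, 0.4, 0.4]
finger_gap: 0.0851
grasp_force: 0.0
```

Run:
```python
from h import *
st(); f=cam('wrist'); blobs(f,.013); to(.4203,-.204,-.040)
```

```text
t17.00 p [ 0.4169 -0.2031  0.0571] yaw 87.8 F [-0.9  0.4  0.4] gap 0.0851 gf 0.0 j6 1.16
blob [223, 162, 79, 75, 4728] [261.8 199. ] [ 0.4201 -0.2058  0.013 ]
blob [268, 253, 73, 64, 3694] [303.9 284.3] [ 0.4523 -0.2815  0.013 ]
t17.05 p [ 0.4178 -0.2029  0.0591] yaw 87.9 F [-0.1  0.4  0.8] gap 0.0849 gf 0.0 j6 1.16
shift [-0.0012  0.003   0.0991]
```

Emit:
{"api": "carry_out", "payload": {"moves": [[[0.085,-0.002,0.002,0.025,0],[0.085,-0.002,0.002,0.05,0],[0.085,-0.002,0.002,0.075,0],[0.085,-0.002,0.002,0.085,0],[0.085,-0.002,0.002,0.085,0]]]}}

```text
t: 17.47
position: [0.4206, -0.2045, -0.0252]
ee_rot: [[0.035, 0.999, -0.003], [0.999, -0.035, 0.002], [0.001, -0.003, -1.0]]
wrist_force: [-0.9, -0.2, -0.2]
finger_gap: 0.0848
grasp_force: 0.0
```

```bash
python3 -c "
from h import *
to(.4202,-.2055,-.040)"
```

```text
t17.47 p [ 0.4206 -0.2045 -0.0252] yaw 88.0 F [-0.9 -0.2 -0.2] gap 0.0848 gf 0.0 j6 1.15
shift [-0.001  -0.0003  0.0148]
```

Emit:
{"api": "carry_out", "payload": {"moves": [[[0.085,-0.001,0,0.006,0],[0.085,-0.001,0,0.0145,0],[0.075,-0.001,0,0.0145,0],[0.065,-0.001,0,0.0145,0],[0.055,-0.001,0,0.0145,0]]]}}

```text
t: 17.88
position: [0.4222, -0.2069, -0.0378]
ee_rot: [[0.036, 0.999, 0.001], [0.999, -0.036, -0.0], [-0.0, 0.001, -1.0]]
wrist_force: [0.1, 0.4, 0.8]
finger_gap: 0.0558
grasp_force: 0.0
```

Emit:
{"api": "carry_out", "payload": {"moves": [[[0.045,0,0,0,0],[0.04,0,0,0,0],[0.04,0,0,0,0],[0.04,0,0,0,0],[0.04,0,0,-0.005,0]]]}}

```text
t: 18.3
position: [0.4217, -0.2066, -0.0332]
ee_rot: [[0.036, 0.999, -0.0], [0.999, -0.036, 0.0], [0.0, -0.0, -1.0]]
wrist_force: [0.9, -0.3, -0.2]
finger_gap: 0.052
grasp_force: 62.9
```

Emit:
{"api": "carry_out", "payload": {"moves": [[[0.04,0,0,-0.03,0],[0.04,0,0,-0.06,0],[0.04,0.03,0.003,-0.06,0],[0.04,0.06,0.007,-0.06,0],[0.04,0.09,0.011,-0.06,0]]]}}

```text
t: 18.72
position: [0.4368, -0.1167, 0.0279]
ee_rot: [[0.038, 0.999, 0.002], [0.999, -0.038, -0.001], [-0.0, 0.002, -1.0]]
wrist_force: [0.5, 0.2, -0.3]
finger_gap: 0.0521
grasp_force: 62.9
```

Emit:
{"api": "carry_out", "payload": {"moves": [[[0.04,0.03,0.004,0,0],[0.04,0.06,0.008,0,0],[0.04,0.09,0.012,0,0],[0.04,0.12,0.015,0,0],[0.04,0.15,0.019,0,0]]]}}

```text
t: 19.13
position: [0.4606, 0.0336, 0.0273]
ee_rot: [[0.036, 0.999, 0.001], [0.999, -0.036, -0.0], [0.0, 0.001, -1.0]]
wrist_force: [0.6, 1.0, 0.4]
finger_gap: 0.052
grasp_force: 62.9
```

Emit:
{"api": "carry_out", "payload": {"moves": [[[0.04,0.02,0.003,0,0],[0.04,0.04,0.006,0,0],[0.04,0.055,0.007,0,0],[0.04,0.055,0.007,0,0],[0.04,0.055,0.007,0,0]]]}}

```text
t: 19.55
position: [0.4695, 0.0873, 0.0269]
ee_rot: [[0.034, 0.999, 0.0], [0.999, -0.034, -0.0], [-0.0, 0.0, -1.0]]
wrist_force: [-0.2, -0.5, -0.3]
finger_gap: 0.0516
grasp_force: 62.9
```

```bash
python3 -c "
from h import *
to(.468,.089,-.029)"
```

```text
t19.55 p [0.4695 0.0873 0.0269] yaw 88.0 F [-0.2 -0.5 -0.3] gap 0.0516 gf 62.9 j6 1.79
shift [ 0.0017 -0.0015  0.0559]
```

Emit:
{"api": "carry_out", "payload": {"moves": [[[0.04,0.001,-0.001,0.02,0],[0.04,0.001,-0.001,0.035,0],[0.04,0.001,-0.001,0.046,0],[0.04,0.001,-0.001,0.052,0],[0.04,0.001,-0.001,0.055,0]]]}}

```text
t: 19.97
position: [0.4675, 0.0867, -0.0283]
ee_rot: [[0.037, 0.999, -0.002], [0.999, -0.037, -0.001], [-0.001, -0.002, -1.0]]
wrist_force: [-12.3, -3.4, 31.9]
finger_gap: 0.052
grasp_force: 66.3
```

Emit:
{"api": "carry_out", "payload": {"moves": [[[0.04,0,0,0,0],[0.04,0,0,0,0],[0.06,0,0,0,0],[0.07,0,0,0,0],[0.085,0,0,0,0]]]}}

```text
t: 20.38
position: [0.4687, 0.0878, -0.0282]
ee_rot: [[0.036, 0.999, 0.001], [0.999, -0.036, 0.0], [0.0, 0.001, -1.0]]
wrist_force: [-0.1, -0.9, 0.2]
finger_gap: 0.0801
grasp_force: 0.0
```

Emit:
{"api": "carry_out", "payload": {"moves": [[[0.085,0,0,0,0],[0.085,0,0,-0.03,0],[0.085,0,0,-0.06,0],[0.085,0,0,-0.09,0],[0.085,0,0,-0.12,0]]]}}

```text
t: 20.8
position: [0.468, 0.0878, 0.0928]
ee_rot: [[0.036, 0.999, -0.0], [0.999, -0.036, -0.0], [-0.0, -0.0, -1.0]]
wrist_force: [0.3, -0.4, -0.8]
finger_gap: 0.085
grasp_force: 0.0
```

Emit:
{"api": "carry_out", "payload": {"moves": [[[0.085,-0.03,0,0,0],[0.085,-0.06,0,0,0],[0.085,-0.09,-0.001,0,0],[0.085,-0.12,-0.001,0,0],[0.085,-0.15,-0.001,0,0]]]}}

```text
t: 21.22
position: [0.4618, -0.0632, 0.0918]
ee_rot: [[0.035, 0.999, 0.0], [0.999, -0.035, -0.0], [-0.0, 0.0, -1.0]]
wrist_force: [0.9, -0.0, 0.1]
finger_gap: 0.0851
grasp_force: 0.0
```

Emit:
{"api": "carry_out", "payload": {"moves": [[[0.085,-0.03,0,0,0],[0.085,-0.06,0,0,0],[0.085,-0.09,-0.001,0,0],[0.085,-0.12,-0.001,0,0],[0.085,-0.15,-0.001,0,0]]]}}

```text
t: 21.63
position: [0.4553, -0.2134, 0.0917]
ee_rot: [[0.036, 0.999, 0.0], [0.999, -0.036, -0.0], [-0.0, 0.0, -1.0]]
wrist_force: [0.4, -0.3, -0.4]
finger_gap: 0.0848
grasp_force: 0.0
```

Emit:
{"api": "carry_out", "payload": {"moves": [[[0.085,-0.03,0,0,0],[0.085,-0.06,0,0.01,0],[0.085,-0.067,0,0.03,0],[0.085,-0.067,0,0.04,0],[0.085,-0.067,0,0.04,0]]]}}

```text
t: 22.05
position: [0.4513, -0.2779, 0.0488]
ee_rot: [[0.037, 0.999, -0.004], [0.999, -0.037, 0.003], [0.003, -0.004, -1.0]]
wrist_force: [-0.8, 0.1, -0.5]
finger_gap: 0.0848
grasp_force: 0.0
```

Run:
```python
from h import *
f=cam('wrist'); blobs(f,.013); to(.4523,-.281,-.024); print('top'); blobs(cam('top'),.013)
```

```text
blob [217, 163, 83, 79, 5084] [258.  202.1] [ 0.4518 -0.2799  0.013 ]
t22.10 p [ 0.452  -0.2776  0.0502] yaw 87.9 F [ 0.  -0.4  1.4] gap 0.0851 gf 0.0 j6 1.06
shift [-0.0035  0.0006  0.0742]
top
blob [119, 187, 26, 20, 407] [132.8 197.7] [0.5495 0.2349 0.013 ]
blob [142, 213, 17, 16, 246] [150.2 220.6] [0.4688 0.1681 0.013 ]
blob [164, 213, 16, 17, 246] [171.3 221.1] [0.4691 0.0925 0.013 ]
```

Emit:
{"api": "carry_out", "payload": {"moves": [[[0.085,-0.003,0,0.02,0],[0.085,-0.003,0,0.04,0],[0.085,-0.003,0,0.06,0],[0.085,-0.003,0,0.074,0],[0.085,-0.003,0,0.074,0]]]}}

```text
t: 22.57
position: [0.4521, -0.2798, -0.0241]
ee_rot: [[0.034, 0.999, -0.003], [0.999, -0.034, 0.002], [0.002, -0.003, -1.0]]
wrist_force: [-1.6, 0.2, -0.3]
finger_gap: 0.0851
grasp_force: 0.0
```

```bash
python3 -c "
from h import *
to(.452,-.2803,-.040)"
```

```text
t22.57 p [ 0.4521 -0.2798 -0.0241] yaw 88.1 F [-1.6  0.2 -0.3] gap 0.0851 gf 0.0 j6 1.05
shift [-0.0005 -0.      0.0159]
```

Emit:
{"api": "carry_out", "payload": {"moves": [[[0.085,0,0,0.008,0],[0.085,0,0,0.0155,0],[0.075,0,0,0.0155,0],[0.065,0,0,0.0155,0],[0.055,0,0,0.0155,0]]]}}

```text
t: 22.98
position: [0.4535, -0.282, -0.0373]
ee_rot: [[0.036, 0.999, 0.001], [0.999, -0.036, -0.0], [-0.0, 0.001, -1.0]]
wrist_force: [-1.0, 0.3, 0.2]
finger_gap: 0.0553
grasp_force: 0.0
```

Emit:
{"api": "carry_out", "payload": {"moves": [[[0.045,0,0,0,0],[0.04,0,0,0,0],[0.04,0,0,0,0],[0.04,0,0,0,0],[0.04,0,0,-0.005,0]]]}}

```text
t: 23.4
position: [0.453, -0.2818, -0.0328]
ee_rot: [[0.036, 0.999, -0.0], [0.999, -0.036, 0.0], [0.0, -0.0, -1.0]]
wrist_force: [-0.7, 0.4, -0.5]
finger_gap: 0.0517
grasp_force: 62.7
```

Emit:
{"api": "carry_out", "payload": {"moves": [[[0.04,0,0,-0.03,0],[0.04,0,0,-0.06,0],[0.04,0.03,0,-0.06,0],[0.04,0.06,0.001,-0.06,0],[0.04,0.09,0.002,-0.06,0]]]}}

```text
t: 23.82
position: [0.4589, -0.1917, 0.0283]
ee_rot: [[0.038, 0.999, 0.002], [0.999, -0.038, -0.001], [-0.001, 0.002, -1.0]]
wrist_force: [0.5, 0.1, 0.2]
finger_gap: 0.0519
grasp_force: 62.9
```

Emit:
{"api": "carry_out", "payload": {"moves": [[[0.04,0.03,0.001,0,0],[0.04,0.06,0.002,0,0],[0.04,0.09,0.003,0,0],[0.04,0.12,0.003,0,0],[0.04,0.15,0.003,0,0]]]}}

```text
t: 24.23
position: [0.4668, -0.0409, 0.0277]
ee_rot: [[0.036, 0.999, 0.001], [0.999, -0.036, -0.0], [-0.0, 0.001, -1.0]]
wrist_force: [0.4, 0.3, -0.1]
finger_gap: 0.0522
grasp_force: 62.9
```

Emit:
{"api": "carry_out", "payload": {"moves": [[[0.04,0.02,0,0,0],[0.04,0.04,0.001,0,0],[0.04,0.053,0.001,0,0],[0.04,0.053,0.001,0,0],[0.04,0.053,0.001,0,0]]]}}

```text
t: 24.65
position: [0.4698, 0.0111, 0.0274]
ee_rot: [[0.034, 0.999, 0.0], [0.999, -0.034, -0.0], [-0.0, 0.0, -1.0]]
wrist_force: [0.3, 0.6, -1.3]
finger_gap: 0.0519
grasp_force: 62.9
```

```bash
python3 -c "
from h import *
to(.468,.0135,-.028)"
```

```text
t24.65 p [0.4698 0.0111 0.0274] yaw 88.0 F [ 0.3  0.6 -1.3] gap 0.0519 gf 62.9 j6 1.63
shift [ 0.0023 -0.0019  0.0554]
```

Emit:
{"api": "carry_out", "payload": {"moves": [[[0.04,0.002,-0.002,0.02,0],[0.04,0.002,-0.002,0.035,0],[0.04,0.002,-0.002,0.046,0],[0.04,0.002,-0.002,0.052,0],[0.04,0.002,-0.002,0.054,0]]]}}

```text
t: 25.07
position: [0.4668, 0.012, -0.0277]
ee_rot: [[0.037, 0.999, -0.002], [0.999, -0.037, -0.0], [-0.0, -0.002, -1.0]]
wrist_force: [-7.1, -0.8, 13.3]
finger_gap: 0.0517
grasp_force: 64.3
```

Emit:
{"api": "carry_out", "payload": {"moves": [[[0.04,0,0,0,0],[0.04,0,0,0,0],[0.06,0,0,0,0],[0.07,0,0,0,0],[0.085,0,0,0,0]]]}}

```text
t: 25.48
position: [0.4682, 0.0128, -0.0264]
ee_rot: [[0.036, 0.999, 0.001], [0.999, -0.036, -0.0], [0.0, 0.001, -1.0]]
wrist_force: [-0.9, -0.3, 1.0]
finger_gap: 0.08
grasp_force: 0.0
```

Emit:
{"api": "carry_out", "payload": {"moves": [[[0.085,0,0,0,0],[0.085,0,0,-0.03,0],[0.085,0,0,-0.06,0],[0.085,0,0,-0.09,0],[0.085,0,0,-0.12,0]]]}}

```text
t: 25.9
position: [0.4674, 0.0129, 0.0945]
ee_rot: [[0.036, 0.999, -0.0], [0.999, -0.036, 0.0], [0.0, -0.0, -1.0]]
wrist_force: [1.2, 0.6, -0.8]
finger_gap: 0.085
grasp_force: 0.0
```

Emit:
{"api": "carry_out", "payload": {"moves": [[[0.085,0,0,-0.03,0],[0.085,0,0,-0.06,0],[0.085,0,0,-0.09,0],[0.085,0,0,-0.12,0],[0.085,0,0,-0.13,0]]]}}

```text
t: 26.32
position: [0.4691, 0.013, 0.2276]
ee_rot: [[0.036, 0.999, 0.006], [0.999, -0.036, 0.0], [0.0, 0.006, -1.0]]
wrist_force: [0.5, -0.1, 0.5]
finger_gap: 0.0849
grasp_force: 0.0
```

Run:
```python
from h import *
st(); f=cam('top'); blobs(f,.022); lamp(f); f=cam('wrist'); print('w'); blobs(f,.022); save(f,'w8.png')
```

```text
t26.32 p [0.4691 0.013  0.2276] yaw 88.0 F [ 0.5 -0.1  0.5] gap 0.0849 gf 0.0 j6 1.63
blob [184, 214, 17, 16, 242] [192.1 221.6] [0.4684 0.017  0.022 ]
lamp? [  0  35  27  37 769] [0.4039 0.365  0.165 ]
w
blob [223, 0, 54, 47, 2170] [249.3  20.8] [0.4679 0.1586 0.022 ]
blob [228, 62, 50, 53, 2149] [252.4  87.6] [0.4685 0.089  0.022 ]
blob [231, 128, 48, 47, 1810] [254.4 151.1] [0.468  0.0146 0.022 ]
```

Emit:
{"api": "carry_out", "payload": {"moves": [[[0.05,0.034,-0.008,-0.01,0],[0.05,0.068,-0.016,-0.02,0],[0.05,0.102,-0.024,-0.02,0],[0.05,0.136,-0.032,-0.02,0],[0.05,0.168,-0.039,-0.02,0]]]}}

```text
t: 26.83
position: [0.4336, 0.1835, 0.2412]
ee_rot: [[0.036, 0.999, -0.002], [0.999, -0.036, -0.001], [-0.001, -0.002, -1.0]]
wrist_force: [1.2, -0.7, -0.1]
finger_gap: 0.0497
grasp_force: 0.0
```

Emit:
{"api": "carry_out", "payload": {"moves": [[[0.05,0.034,-0.008,0,0],[0.05,0.068,-0.016,0,0],[0.05,0.102,-0.024,0,0],[0.05,0.136,-0.032,0,0],[0.05,0.168,-0.039,0,0]]]}}

```text
t: 27.25
position: [0.4004, 0.3529, 0.2407]
ee_rot: [[0.035, 0.999, -0.002], [0.999, -0.035, -0.002], [-0.002, -0.002, -1.0]]
wrist_force: [-0.5, -1.7, -0.4]
finger_gap: 0.0501
grasp_force: 0.0
```

Emit:
{"api": "carry_out", "payload": {"moves": [[[0.05,0,0,0,-7],[0.05,0,0,0,-14],[0.05,0,0,0,-21],[0.05,0,0,0,-28],[0.05,0,0,0,-34]]]}}

```text
t: 27.67
position: [0.4011, 0.3512, 0.2406]
ee_rot: [[-0.535, 0.845, -0.003], [0.845, 0.535, -0.002], [-0.001, -0.003, -1.0]]
wrist_force: [-0.0, -0.2, 0.1]
finger_gap: 0.0501
grasp_force: 0.0
```

Emit:
{"api": "carry_out", "payload": {"moves": [[[0.05,0,0,0,-7],[0.05,0,0,0,-14],[0.05,0,0,0,-21],[0.05,0,0,0,-28],[0.05,0,0,0,-30]]]}}

```text
t: 28.08
position: [0.4012, 0.351, 0.2407]
ee_rot: [[-0.885, 0.465, -0.002], [0.465, 0.885, -0.002], [0.001, -0.003, -1.0]]
wrist_force: [-0.0, -0.9, 0.2]
finger_gap: 0.0502
grasp_force: 0.0
```

```bash
cat >> h.py <<'E'
def knob():
    """knob top: dark blob on the white head seen by the wrist camera"""
    f=cam('wrist'); g=f['frame'].max(2); R=np.array(ctrl.sense()['ee_rot']); p=ctrl.sense()['position']
    c=proj(f,p+R@np.array([0,0,p[2]-.21])); u,v=map(int,c); m=(g[v-45:v+45,u-45:u+45]<70).astype(np.uint8)
    n,l,s,cc=cv2.connectedComponentsWithStats(m)
    print('pred',np.round(c,1))
    for i in range(1,n):
        if s[i][4]>40:
            x,y,w,h,a=s[i]; print(s[i].tolist(),'top pt',ray(f,x+w/2+u-45,y+h-w/2+v-45,.21).round(4))
    return f
E
python3 - <<'E'
from h import *
polar(); f=knob(); save(f,'w9.png',k=1.3)
E
```

```text
t28.08 p [0.4012 0.351  0.2407] yaw 152.3 F [-0.  -0.9  0.2] gap 0.0502 gf 0.0 j6 1.20
r 0.2016 phi 151.9
pred [257.3 202.6]
[46, 20, 21, 34, 581] top pt [0.4034 0.3586 0.21  ]
```

View pics/w9.png

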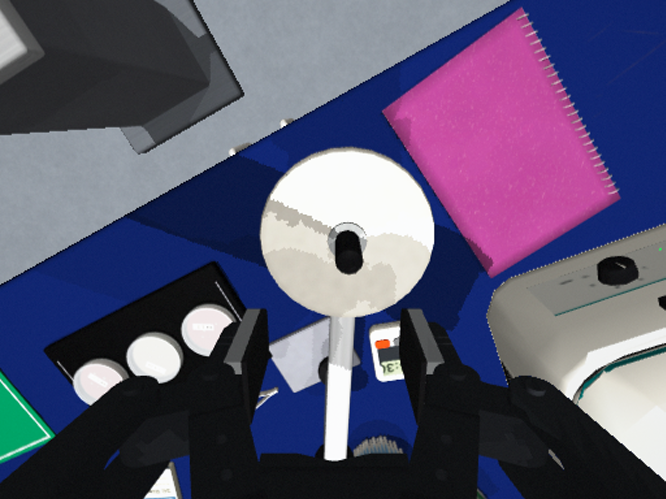

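The knob top is at (348,262), offset +7 mm in tool y. The three dishes lie side by side on the plate.

Emit:
{"api": "carry_out", "payload": {"moves": [[[0.05,0.001,0.007,0,0],[0.05,0.001,0.007,0.03,0],[0.05,0.001,0.007,0.06,0],[0.05,0.001,0.007,0.09,0],[0.05,0.001,0.007,0.099,0]]]}}

```text
t: 28.55
position: [0.4022, 0.3566, 0.1385]
ee_rot: [[-0.882, 0.471, -0.006], [0.471, 0.882, -0.005], [0.003, -0.007, -1.0]]
wrist_force: [0.1, -0.8, 0.2]
finger_gap: 0.05
grasp_force: 0.0
```

Emit:
{"api": "carry_out", "payload": {"moves": [[[0.03,0,0,0,2],[0.022,0,0,0,2],[0.022,0,0,0,2],[0.022,0,0,0,2],[0.022,0,0,0,2]]]}}

```text
t: 28.97
position: [0.4046, 0.3585, 0.1449]
ee_rot: [[-0.866, 0.501, 0.001], [0.501, 0.866, 0.001], [-0.0, 0.001, -1.0]]
wrist_force: [-0.7, 0.1, 0.2]
finger_gap: 0.0222
grasp_force: 0.0
```

Emit:
{"api": "carry_out", "payload": {"moves": [[[0.022,-0.001,-0.0176,0,-5],[0.022,-0.003,-0.035,0,-10],[0.022,-0.007,-0.052,0,-15],[0.022,-0.012,-0.069,0,-20],[0.022,-0.019,-0.085,0,-25]]]}}

```text
t: 29.38
position: [0.3778, 0.2748, 0.1448]
ee_rot: [[-0.997, 0.083, 0.001], [0.083, 0.997, 0.001], [-0.001, 0.001, -1.0]]
wrist_force: [0.4, 0.1, -0.4]
finger_gap: 0.0217
grasp_force: 0.4
```

Run:
```python
from h import *
polar(); f=cam('wrist'); blobs(f,.165,(.3,.1),(.5,.4))
```

```text
t29.38 p [0.3778 0.2748 0.1448] yaw 175.2 F [ 0.4  0.1 -0.4] gap 0.0217 gf 0.4 j6 0.71
r 0.2021 phi 174.7
blob [357, 75, 13, 13, 152] [363.   80.7] [0.3009 0.3318 0.165 ]
blob [277, 95, 11, 9, 99] [282.  99.] [0.306  0.2927 0.165 ]
blob [44, 104, 9, 11, 99] [ 48. 109.] [0.3012 0.178  0.165 ]
blob [169, 132, 194, 155, 14744] [281.1 191.8] [0.3535 0.2894 0.165 ]
blob [131, 233, 73, 51, 2931] [166.2 258.1] [0.388  0.2216 0.165 ]
blob [209, 234, 9, 10, 90] [213.  238.5] [0.3779 0.2498 0.165 ]
blob [64, 243, 54, 48, 2104] [ 90.5 266.6] [0.3897 0.1773 0.165 ]
blob [0, 248, 51, 48, 2018] [ 24.1 271.8] [0.3899 0.1381 0.165 ]
blob [224, 252, 59, 102, 2926] [252.1 311.3] [0.4285 0.2673 0.165 ]
blob [12, 356, 11, 12, 127] [ 16.8 361.5] [0.4543 0.113  0.165 ]
```

Emit:
{"api": "carry_out", "payload": {"moves": [[[0.022,-0.001,-0.0176,0,-5],[0.022,-0.003,-0.035,0,-10],[0.022,-0.007,-0.052,0,-15],[0.022,-0.012,-0.069,0,-20],[0.022,-0.019,-0.085,0,-25]]]}}

```text
t: 29.85
position: [0.3896, 0.1884, 0.1448]
ee_rot: [[-0.939, -0.345, 0.001], [-0.345, 0.939, 0.001], [-0.001, 0.001, -1.0]]
wrist_force: [-0.8, 0.6, 0.7]
finger_gap: 0.022
grasp_force: 0.4
```

Emit:
{"api": "carry_out", "payload": {"moves": [[[0.022,-0.001,-0.0176,0,-5],[0.022,-0.003,-0.035,0,-10],[0.022,-0.007,-0.052,0,-15],[0.022,-0.012,-0.069,0,-20],[0.022,-0.019,-0.085,0,-25]]]}}

```text
t: 30.27
position: [0.4369, 0.1147, 0.1448]
ee_rot: [[-0.706, -0.709, 0.001], [-0.709, 0.706, 0.001], [-0.001, -0.0, -1.0]]
wrist_force: [-0.6, -0.1, 0.4]
finger_gap: 0.0219
grasp_force: 0.4
```

Run:
```python
from h import *
polar()
```

```text
t30.27 p [0.4369 0.1147 0.1448] yaw -134.9 F [-0.6 -0.1  0.4] gap 0.0219 gf 0.4 j6 -0.53
r 0.2004 phi -135.2
```

Emit:
{"api": "carry_out", "payload": {"moves": [[[0.022,0.001,-0.012,0,-3],[0.022,0.001,-0.024,0,-7],[0.022,-0.001,-0.036,0,-10],[0.022,-0.002,-0.041,0,-12],[0.022,-0.002,-0.043,0,-12]]]}}

```text
t: 30.68
position: [0.4694, 0.0859, 0.1445]
ee_rot: [[-0.546, -0.838, 0.001], [-0.838, 0.546, 0.0], [-0.001, -0.001, -1.0]]
wrist_force: [0.1, 0.3, -0.7]
finger_gap: 0.0219
grasp_force: 0.0
```

Emit:
{"api": "carry_out", "payload": {"moves": [[[0.022,0,-0.002,0,0],[0.022,0,-0.004,0,0],[0.022,0,-0.004,0,0],[0.022,0,-0.004,0,0],[0.022,0,-0.004,0,0]]]}}

```text
t: 31.1
position: [0.4713, 0.0844, 0.1442]
ee_rot: [[-0.545, -0.838, 0.0], [-0.838, 0.545, 0.0], [-0.0, 0.0, -1.0]]
wrist_force: [-2.0, 2.2, 2.7]
finger_gap: 0.0222
grasp_force: 1.2
```

Emit:
{"api": "carry_out", "payload": {"moves": [[[0.022,0,-0.002,0,0],[0.022,0,-0.004,0,0],[0.022,0,-0.004,0,0],[0.022,0,-0.004,0,0],[0.022,0,-0.004,0,0]]]}}

```text
t: 31.52
position: [0.4712, 0.0845, 0.1441]
ee_rot: [[-0.544, -0.839, -0.006], [-0.839, 0.544, 0.006], [-0.002, 0.008, -1.0]]
wrist_force: [-12.9, 10.9, 8.1]
finger_gap: 0.0221
grasp_force: 8.6
```

Run:
```python
from h import *
polar()
```

```text
t31.52 p [0.4712 0.0845 0.1441] yaw -123.0 F [-12.9  10.9   8.1] gap 0.0221 gf 8.6 j6 -0.82
r 0.2026 phi -122.1
```

Emit:
{"api": "carry_out", "payload": {"moves": [[[0.05,0,0.004,0,0],[0.05,0,0.006,0,0],[0.05,0,0.006,-0.03,0],[0.05,0,0.006,-0.06,0],[0.05,0,0.006,-0.09,0]]]}}

```text
t: 31.93
position: [0.4696, 0.0848, 0.2348]
ee_rot: [[-0.546, -0.838, -0.0], [-0.838, 0.546, -0.001], [0.001, -0.0, -1.0]]
wrist_force: [1.0, -0.2, 0.7]
finger_gap: 0.0501
grasp_force: 0.0
```

Emit:
{"api": "carry_out", "payload": {"moves": [[[0.05,0.028,-0.016,-0.01,0],[0.05,0.056,-0.033,-0.01,0],[0.05,0.085,-0.05,-0.01,0],[0.05,0.113,-0.066,-0.01,0],[0.05,0.142,-0.083,-0.01,0]]]}}

```text
t: 32.35
position: [0.4621, -0.0809, 0.2443]
ee_rot: [[-0.545, -0.838, 0.001], [-0.838, 0.545, -0.001], [0.0, -0.002, -1.0]]
wrist_force: [0.8, -0.6, -0.1]
finger_gap: 0.0503
grasp_force: 0.0
```

Emit:
{"api": "carry_out", "payload": {"moves": [[[0.06,0.028,-0.016,0,0],[0.06,0.056,-0.033,0,0],[0.06,0.085,-0.05,0,0],[0.06,0.113,-0.066,0,0],[0.06,0.142,-0.083,0,0]]]}}

```text
t: 32.77
position: [0.4538, -0.2455, 0.2442]
ee_rot: [[-0.546, -0.838, 0.001], [-0.838, 0.546, -0.001], [0.001, -0.001, -1.0]]
wrist_force: [1.3, -0.6, 0.7]
finger_gap: 0.0602
grasp_force: 0.0
```

Emit:
{"api": "carry_out", "payload": {"moves": [[[0.06,0.028,-0.016,0,0],[0.06,0.056,-0.033,0,0],[0.06,0.085,-0.05,0,0],[0.06,0.113,-0.066,0,0],[0.06,0.142,-0.083,0,0]]]}}

```text
t: 33.18
position: [0.4458, -0.4099, 0.2441]
ee_rot: [[-0.546, -0.838, 0.0], [-0.838, 0.546, -0.001], [0.001, -0.001, -1.0]]
wrist_force: [0.8, -0.5, 0.6]
finger_gap: 0.0602
grasp_force: 0.0
```

Emit:
{"api": "carry_out", "payload": {"moves": [[[0.06,0,0,0,7],[0.06,0,0,0,14],[0.06,0,0,0,21],[0.06,0,0,0,28],[0.06,0,0,0,35]]]}}

```text
t: 33.6
position: [0.4462, -0.4085, 0.2438]
ee_rot: [[-0.93, -0.367, -0.0], [-0.367, 0.93, -0.001], [0.001, -0.001, -1.0]]
wrist_force: [0.1, 0.0, -0.1]
finger_gap: 0.0596
grasp_force: 0.0
```

Emit:
{"api": "carry_out", "payload": {"moves": [[[0.06,0,0,0,7],[0.06,0,0,0,14],[0.06,0,0,0,21],[0.06,0,0,0,28],[0.06,0,0,0,35]]]}}

```text
t: 34.02
position: [0.4463, -0.4083, 0.244]
ee_rot: [[-0.973, 0.232, -0.0], [0.232, 0.973, -0.001], [-0.0, -0.001, -1.0]]
wrist_force: [-0.2, 0.0, -0.3]
finger_gap: 0.0598
grasp_force: 0.0
```

Emit:
{"api": "carry_out", "payload": {"moves": [[[0.06,0,0,0,7],[0.06,0,0,0,14],[0.06,0,0,0,21],[0.06,0,0,0,28],[0.06,0,0,0,35]]]}}

```text
t: 34.43
position: [0.4462, -0.4083, 0.2439]
ee_rot: [[-0.664, 0.748, -0.0], [0.748, 0.664, -0.001], [-0.001, -0.001, -1.0]]
wrist_force: [0.8, 0.2, 0.0]
finger_gap: 0.0597
grasp_force: 0.0
```

Run:
```python
from h import *
f=cam('top'); lamp(f); to(.4485,-.4103,.15)
f=cam('wrist'); h=cv2.cvtColor(f['frame'],cv2.COLOR_RGB2HSV); H,S,V=h[...,0],h[...,1],h[...,2]
for nme,m in [('red',((H<8)|(H>172))&(S>140)&(V>100)),('green',(H>45)&(H<80)&(S>120)&(V>90))]:
    n,l,s,c=cv2.connectedComponentsWithStats(m.astype(np.uint8))
    for i in range(1,n):
        p=ray(f,*c[i],.0265)
        if s[i][4]>15 and np.hypot(*(p[:2]-[.4485,-.41]))<.08: print(nme,s[i].tolist(),p.round(4))
u,v=map(int,proj(f,(.4485,-.4103,.03))); save(f,'w10.png',(max(0,u-90),max(0,v-90),u+90,v+90),3); print(u,v)
```

```text
lamp? [  84   17   37   36 1035] [0.4685 0.0881 0.165 ]
t34.48 p [ 0.4462 -0.4083  0.244 ] yaw 131.3 F [ 0.6 -0.2 -0. ] gap 0.0600 gf 0.0 j6 0.11
shift [-0.0029  0.0005  0.094 ]
red [231, 148, 10, 11, 83] [ 0.4273 -0.4292  0.0265]
green [273, 151, 10, 10, 81] [ 0.4699 -0.3959  0.0265]
257 153
```

View pics/w10.png

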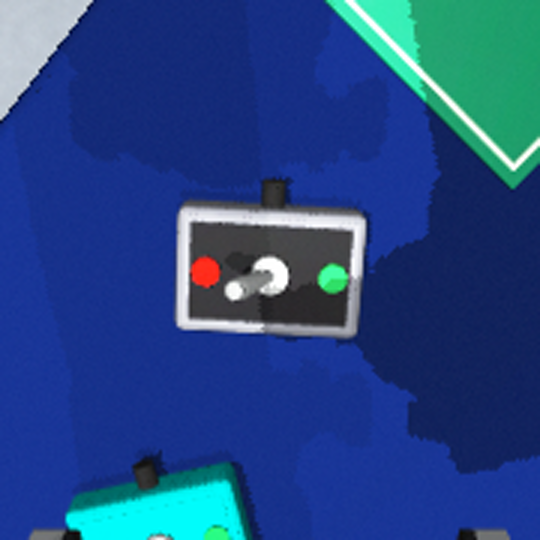

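The bat at crop (235,290) leans to the red mark at (205,271), with green at (333,278). This is the grey box, confirmed. Next I straddle the bat.

Emit:
{"api": "carry_out", "payload": {"moves": [[[0.06,-0.004,-0.001,0.03,3],[0.06,-0.004,-0.001,0.06,3],[0.06,-0.004,-0.001,0.09,3],[0.06,-0.004,-0.001,0.12,3],[0.06,-0.004,-0.001,0.15,3]]]}}

```text
t: 34.95
position: [0.448, -0.4117, 0.0927]
ee_rot: [[-0.632, 0.775, 0.0], [0.775, 0.632, -0.001], [-0.001, -0.0, -1.0]]
wrist_force: [0.5, -0.6, 0.2]
finger_gap: 0.0599
grasp_force: 0.0
```

Emit:
{"api": "carry_out", "payload": {"moves": [[[0.06,0,0,0.02,0],[0.06,0,0,0.04,0],[0.06,0,0,0.06,0],[0.06,0,0,0.06,0],[0.06,0,0,0.06,0]]]}}

```text
t: 35.37
position: [0.4474, -0.4109, 0.0332]
ee_rot: [[-0.63, 0.776, -0.002], [0.776, 0.63, 0.001], [0.002, -0.001, -1.0]]
wrist_force: [-0.3, -0.4, 1.3]
finger_gap: 0.0604
grasp_force: 0.0
```

Run:
```python
from h import *
to(.4486,-.4120,-.007)
f=cam('wrist'); u,v=map(int,proj(f,(.4486,-.412,.04))); print(u,v)
g=f['frame']; m=((g.min(2)>150)).astype(np.uint8)
n,l,s,c=cv2.connectedComponentsWithStats(m)
for i in range(1,n):
    if s[i][4]>30 and abs(c[i][0]-u)<120: print(s[i].tolist(),c[i].round())
save(f,'w11.png')
```

```text
t35.37 p [ 0.4474 -0.4109  0.0332] yaw 129.1 F [-0.3 -0.4  1.3] gap 0.0604 gf 0.0 j6 0.15
shift [-0.0016  0.0003  0.0402]
257 226
[195, 176, 126, 78, 2702] [255. 209.]
[246, 209, 24, 23, 314] [259. 219.]
[168, 240, 20, 21, 93] [178. 247.]
[326, 240, 30, 51, 456] [340. 263.]
[157, 281, 14, 10, 82] [166. 285.]
```

Down the remaining 40 mm, then push toward green and back to the centre.

Emit:
{"api": "carry_out", "payload": {"moves": [[[0.06,-0.001,0,0.012,0],[0.06,-0.001,0,0.024,0],[0.06,-0.001,0,0.034,0],[0.06,-0.001,0,0.04,0],[0.06,-0.001,0,0.04,0]]]}}

```text
t: 35.83
position: [0.4477, -0.4112, -0.0081]
ee_rot: [[-0.629, 0.778, -0.002], [0.778, 0.629, 0.002], [0.003, -0.0, -1.0]]
wrist_force: [-0.5, 0.0, 0.6]
finger_gap: 0.06
grasp_force: 0.0
```

Emit:
{"api": "carry_out", "payload": {"moves": [[[0.06,0,0.008,0,0],[0.06,0,0.016,0,0],[0.06,0,0.022,0,0],[0.06,0,0.027,0,0],[0.06,0,0.031,0,0]]]}}

```text
t: 36.25
position: [0.4734, -0.3928, -0.0054]
ee_rot: [[-0.629, 0.777, -0.0], [0.777, 0.629, -0.002], [-0.001, -0.001, -1.0]]
wrist_force: [-8.4, -8.0, 0.6]
finger_gap: 0.0604
grasp_force: 5.4
```

Emit:
{"api": "carry_out", "payload": {"moves": [[[0.06,0,0,0,0],[0.06,0,-0.008,0,0],[0.06,0,-0.016,0,0],[0.06,0,-0.024,0,0],[0.06,0,-0.029,0,0]]]}}

```text
t: 36.67
position: [0.4494, -0.4115, -0.006]
ee_rot: [[-0.628, 0.778, -0.0], [0.778, 0.628, 0.0], [0.0, 0.0, -1.0]]
wrist_force: [0.3, 0.7, 0.1]
finger_gap: 0.0602
grasp_force: 0.0
```

Run:
```python
from h import *
import pickle
to(.4486,-.4120,-.007)
f=cam('top'); pickle.dump(f,open('f_on.pkl','wb'))
o=pickle.load(open('f0.pkl','rb'))['top']['frame'].astype(int)
d=f['frame'].astype(int)-o; 
for x,y in [(.44,.02),(.49,.02),(.44,.09),(.42,.16),(.50,.16),(.38,.10)]:
    u,v=map(int,proj(f,(x,y,.012))); print((x,y),f['frame'][v,u],o[v,u])
lamp(f); save(f,'top_on.png',(90,140,290,265),3)
```

```text
t36.67 p [ 0.4494 -0.4115 -0.006 ] yaw 128.9 F [0.3 0.7 0.1] gap 0.0602 gf 0.0 j6 0.15
shift [ 0.0001 -0.0009  0.001 ]
(0.44, 0.02) [255 254 254] [65 64 65]
(0.49, 0.02) [255 254 255] [63 64 66]
(0.44, 0.09) [255 255 255] [255 255 255]
(0.42, 0.16) [248 250 251] [255 255 255]
(0.5, 0.16) [255 255 255] [255 255 255]
(0.38, 0.1) [ 50  72 153] [ 32  54 120]
lamp? [  84   17   37   36 1036] [0.4685 0.0881 0.165 ]
```

View pics/top_on.png

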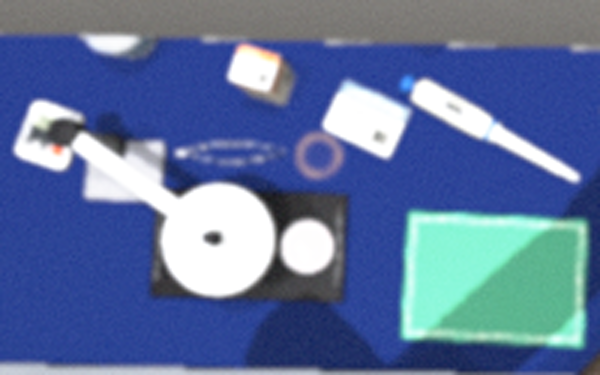

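The view shows the lamp over the plate at (217,240), with a dish partly visible at (307,247). The glow can't be seen from above, so I check the bat by its predicted pixels.

Run:
```python
from h import *
f=cam('wrist'); a=np.array([np.cos(np.radians(38)),np.sin(np.radians(38)),0]); c=np.array([.4486,-.412,0])
g=f['frame'].astype(int)
for nme,t in [('on',.4),('off',-.4)]:
    for L in (.036,.03,.024,.018):
        p=c+a*L*np.sin(t)+[0,0,.027+L*np.cos(t)]; u,v=map(int,np.round(proj(f,p))); print(nme,L,(u,v),g[v-1:v+2,u-1:u+2].mean((0,1)).round())
v0=int(proj(f,c+[0,0,.05])[1])
for v in range(v0-30,v0+31,6): print(v,g[v,196:316:6].mean(1).round().astype(int).tolist())
```

```text
on 0.036 (291, 283) [186. 188. 187.]
on 0.03 (284, 276) [153. 155. 155.]
on 0.024 (278, 269) [141. 144. 143.]
on 0.018 (272, 262) [141. 144. 144.]
off 0.036 (224, 282) [243. 243. 247.]
off 0.03 (231, 275) [42. 41. 44.]
off 0.024 (237, 268) [32. 32. 33.]
off 0.018 (242, 262) [31. 32. 33.]
239 [87, 89, 84, 51, 31, 31, 32, 32, 132, 189, 189, 190, 188, 32, 32, 37, 38, 36, 116, 116]
245 [84, 87, 87, 87, 32, 33, 32, 32, 191, 190, 145, 121, 190, 33, 32, 34, 32, 92, 106, 102]
251 [86, 88, 88, 84, 32, 32, 31, 32, 189, 189, 137, 144, 124, 32, 31, 30, 33, 66, 100, 100]
257 [32, 31, 32, 31, 31, 32, 33, 32, 36, 186, 186, 144, 143, 126, 33, 29, 44, 44, 44, 107]
263 [39, 43, 41, 31, 32, 32, 33, 33, 31, 32, 34, 119, 148, 140, 129, 45, 41, 44, 45, 43]
269 [40, 42, 41, 42, 36, 32, 33, 30, 32, 33, 32, 33, 138, 148, 138, 129, 48, 44, 43, 41]
275 [41, 62, 65, 44, 43, 41, 41, 41, 41, 42, 42, 43, 43, 139, 154, 147, 128, 43, 41, 44]
281 [252, 252, 252, 252, 252, 253, 199, 197, 197, 196, 196, 196, 193, 131, 152, 194, 184, 156, 156, 158]
287 [99, 99, 99, 99, 99, 100, 100, 100, 99, 99, 98, 99, 99, 99, 128, 183, 179, 81, 86, 86]
293 [99, 101, 98, 98, 99, 99, 100, 98, 98, 99, 99, 99, 99, 100, 99, 98, 99, 62, 68, 69]
299 [99, 98, 98, 100, 101, 99, 98, 98, 100, 99, 99, 96, 99, 99, 98, 99, 63, 60, 69, 69]
```

Emit:
{"api": "carry_out", "payload": {"moves": [[[0.06,0,0,0,0],[0.06,0,0,0,0],[0.06,0,0,0,0],[0.06,0,0,0,0],[0.06,0,0,0,0]]]}}

```text
t: 37.18
position: [0.4505, -0.4107, -0.006]
ee_rot: [[-0.629, 0.777, -0.0], [0.777, 0.629, 0.0], [0.0, 0.0, -1.0]]
wrist_force: [-0.2, -0.0, 0.1]
finger_gap: 0.06
grasp_force: 0.0
```

The bat is on: grey pixels run along the predicted "on" line. Now I wait.

Emit:
{"api": "carry_out", "payload": {"moves": [[[0.06,0,0,0,0],[0.06,0,0,0,0],[0.06,0,0,0,0],[0.06,0,0,0,0],[0.06,0,0,0,0]]]}}

```text
t: 37.6
position: [0.4503, -0.4109, -0.006]
ee_rot: [[-0.629, 0.778, -0.0], [0.778, 0.629, 0.0], [0.0, -0.0, -1.0]]
wrist_force: [0.4, -0.4, 0.9]
finger_gap: 0.06
grasp_force: 0.0
```

Emit:
{"api": "carry_out", "payload": {"moves": [[[0.06,0,0,0,0],[0.06,0,0,0,0],[0.06,0,0,0,0],[0.06,0,0,0,0],[0.06,0,0,0,0]]]}}

```text
t: 38.02
position: [0.4503, -0.4109, -0.0059]
ee_rot: [[-0.629, 0.778, 0.0], [0.778, 0.629, -0.0], [-0.0, -0.0, -1.0]]
wrist_force: [-0.2, 1.4, -0.4]
finger_gap: 0.0598
grasp_force: 0.0
```

Emit:
{"api": "carry_out", "payload": {"moves": [[[0.06,0,0,0,0],[0.06,0,0,0,0],[0.06,0,0,0,0],[0.06,0,0,0,0],[0.06,0,0,0,0]]]}}

```text
t: 38.43
position: [0.4503, -0.4109, -0.006]
ee_rot: [[-0.629, 0.778, -0.0], [0.778, 0.629, 0.0], [0.0, 0.0, -1.0]]
wrist_force: [0.8, 0.1, 0.3]
finger_gap: 0.0602
grasp_force: 0.0
```

Emit:
{"api": "carry_out", "payload": {"moves": [[[0.06,0,0,0,0],[0.06,0,0,0,0],[0.06,0,0,0,0],[0.06,0,0,0,0],[0.06,0,0,0,0]]]}}

```text
t: 38.85
position: [0.4503, -0.4109, -0.006]
ee_rot: [[-0.629, 0.778, -0.0], [0.778, 0.629, 0.0], [0.0, -0.0, -1.0]]
wrist_force: [-0.1, 0.0, -0.5]
finger_gap: 0.06
grasp_force: 0.0
```

Emit:
{"api": "carry_out", "payload": {"moves": [[[0.06,0,0,0,0],[0.06,0,0,0,0],[0.06,0,0,0,0],[0.06,0,0,0,0],[0.06,0,0,0,0]]]}}

```text
t: 39.27
position: [0.4503, -0.4109, -0.006]
ee_rot: [[-0.629, 0.778, -0.0], [0.778, 0.629, -0.0], [0.0, -0.0, -1.0]]
wrist_force: [-0.8, -0.2, -1.1]
finger_gap: 0.0601
grasp_force: 0.0
```

Emit:
{"api": "carry_out", "payload": {"moves": [[[0.06,0,0,0,0],[0.06,0,0,0,0],[0.06,0,0,0,0],[0.06,0,0,0,0],[0.06,0,0,0,0]]]}}

```text
t: 39.68
position: [0.4503, -0.4109, -0.006]
ee_rot: [[-0.629, 0.778, -0.0], [0.778, 0.629, 0.0], [0.0, -0.0, -1.0]]
wrist_force: [0.3, -1.3, -0.7]
finger_gap: 0.0599
grasp_force: 0.0
```

Emit:
{"api": "carry_out", "payload": {"moves": [[[0.06,0,0,0,0],[0.06,0,0,0,0],[0.06,0,0,0,0],[0.06,0,0,0,0],[0.06,0,0,0,0]]]}}

```text
t: 40.1
position: [0.4503, -0.4109, -0.0059]
ee_rot: [[-0.629, 0.778, 0.0], [0.778, 0.629, -0.0], [-0.0, -0.0, -1.0]]
wrist_force: [0.7, -0.5, 0.2]
finger_gap: 0.0604
grasp_force: 0.0
```

Emit:
{"api": "carry_out", "payload": {"moves": [[[0.06,0,0,0,0],[0.06,0,0,0,0],[0.06,0,0,0,0],[0.06,0,0,0,0],[0.06,0,0,0,0]]]}}

```text
t: 40.52
position: [0.4503, -0.4109, -0.006]
ee_rot: [[-0.629, 0.778, -0.0], [0.778, 0.629, 0.0], [0.0, -0.0, -1.0]]
wrist_force: [-0.4, 0.3, -0.5]
finger_gap: 0.06
grasp_force: 0.0
```

Emit:
{"api": "carry_out", "payload": {"moves": [[[0.06,0,0,0,0],[0.06,0,0,0,0],[0.06,0,0,0,0],[0.06,0,0,0,0],[0.06,0,0,0,0]]]}}

```text
t: 40.93
position: [0.4503, -0.4109, -0.0059]
ee_rot: [[-0.629, 0.778, 0.0], [0.778, 0.629, -0.0], [-0.0, 0.0, -1.0]]
wrist_force: [-1.4, -0.6, -0.0]
finger_gap: 0.0601
grasp_force: 0.0
```

Emit:
{"api": "carry_out", "payload": {"moves": [[[0.06,0,0,0,0],[0.06,0,0,0,0],[0.06,0,0,0,0],[0.06,0,0,0,0],[0.06,0,0,0,0]]]}}

```text
t: 41.35
position: [0.4503, -0.4109, -0.0059]
ee_rot: [[-0.629, 0.778, -0.0], [0.778, 0.629, -0.0], [0.0, -0.0, -1.0]]
wrist_force: [0.0, -0.1, 1.2]
finger_gap: 0.0603
grasp_force: 0.0
```

Emit:
{"api": "carry_out", "payload": {"moves": [[[0.06,0,0,0,0],[0.06,0,0,0,0],[0.06,0,0,0,0],[0.06,0,0,0,0],[0.06,0,0,0,0]]]}}

```text
t: 41.77
position: [0.4503, -0.4109, -0.0059]
ee_rot: [[-0.629, 0.778, -0.0], [0.778, 0.629, 0.0], [0.0, -0.0, -1.0]]
wrist_force: [0.0, 0.3, -0.9]
finger_gap: 0.0602
grasp_force: 0.0
```

Emit:
{"api": "carry_out", "payload": {"moves": [[[0.06,0,0,0,0],[0.06,0,0,0,0],[0.06,0,0,0,0],[0.06,0,0,0,0],[0.06,0,0,0,0]]]}}

```text
t: 42.18
position: [0.4503, -0.4109, -0.0059]
ee_rot: [[-0.629, 0.778, 0.0], [0.778, 0.629, 0.0], [0.0, 0.0, -1.0]]
wrist_force: [-0.8, -0.5, 0.3]
finger_gap: 0.0599
grasp_force: 0.0
```

Emit:
{"api": "carry_out", "payload": {"moves": [[[0.06,0,0,0,0],[0.06,0,0,0,0],[0.06,0,0,0,0],[0.06,0,0,0,0],[0.06,0,0,0,0]]]}}

```text
t: 42.6
position: [0.4503, -0.4109, -0.006]
ee_rot: [[-0.629, 0.778, -0.0], [0.778, 0.629, 0.0], [0.0, -0.0, -1.0]]
wrist_force: [-0.1, -0.1, 0.3]
finger_gap: 0.0604
grasp_force: 0.0
```

Emit:
{"api": "carry_out", "payload": {"moves": [[[0.06,0,0,0,0],[0.06,0,0,0,0],[0.06,0,0,0,0],[0.06,0,0,0,0],[0.06,0,0,0,0]]]}}

```text
t: 43.02
position: [0.4503, -0.4109, -0.0059]
ee_rot: [[-0.629, 0.778, -0.0], [0.778, 0.629, -0.0], [-0.0, -0.0, -1.0]]
wrist_force: [0.0, 0.0, 1.1]
finger_gap: 0.0599
grasp_force: 0.0
```

Run:
```python
from h import *
to(.4486,-.412,-.007); lamp(cam('top'))
```

```text
t43.02 p [ 0.4503 -0.4109 -0.0059] yaw 128.9 F [0.  0.  1.1] gap 0.0599 gf 0.0 j6 0.15
shift [ 0.0002 -0.002   0.0011]
lamp? [  84   17   37   36 1038] [0.4685 0.088  0.165 ]
```

Emit:
{"api": "carry_out", "payload": {"moves": [[[0.06,0,-0.008,0,0],[0.06,0,-0.016,0,0],[0.06,0,-0.023,0,0],[0.06,0,-0.028,0,0],[0.06,0,-0.031,0,0]]]}}

```text
t: 43.48
position: [0.4255, -0.4311, -0.0058]
ee_rot: [[-0.628, 0.778, 0.0], [0.778, 0.628, -0.0], [-0.0, 0.0, -1.0]]
wrist_force: [2.9, 2.7, -0.6]
finger_gap: 0.0603
grasp_force: 2.0
```

Emit:
{"api": "carry_out", "payload": {"moves": [[[0.06,0,0,0,0],[0.06,0,0.008,0,0],[0.06,0,0.016,0,0],[0.06,0,0.024,0,0],[0.06,0,0.029,0,0]]]}}

```text
t: 43.9
position: [0.4499, -0.4112, -0.006]
ee_rot: [[-0.63, 0.777, -0.0], [0.777, 0.63, 0.0], [0.0, 0.0, -1.0]]
wrist_force: [-0.2, -0.0, -0.5]
finger_gap: 0.0598
grasp_force: 0.0
```

```bash
cat >> h.py <<'E'
def bat():
    f=cam('wrist'); a=np.array([np.cos(np.radians(38)),np.sin(np.radians(38)),0]); c=np.array([.4486,-.412,0]); g=f['frame'].astype(int)
    for nme,t in [('on',.4),('off',-.4)]:
        for L in (.036,.03,.024,.018):
            p=c+a*L*np.sin(t)+[0,0,.027+L*np.cos(t)]; u,v=map(int,np.round(proj(f,p))); print(nme,L,(u,v),g[v-1:v+2,u-1:u+2].mean((0,1)).round())
E
python3 - <<'E'
from h import *
st(); bat()
E
```

```text
t43.90 p [ 0.4499 -0.4112 -0.006 ] yaw 129.0 F [-0.2 -0.  -0.5] gap 0.0598 gf 0.0 j6 0.15
on 0.036 (288, 283) [186. 188. 199.]
on 0.03 (281, 276) [41. 42. 43.]
on 0.024 (275, 269) [41. 42. 43.]
on 0.018 (270, 262) [31. 32. 33.]
off 0.036 (221, 282) [186. 188. 187.]
off 0.03 (228, 275) [154. 156. 156.]
off 0.024 (234, 268) [142. 145. 145.]
off 0.018 (240, 262) [142. 144. 144.]
```

The bat is off. Next I lift, turn back and return to the lamp knob.

Emit:
{"api": "carry_out", "payload": {"moves": [[[0.06,0,0,-0.04,0],[0.06,0,0,-0.08,0],[0.06,0,0,-0.12,0],[0.06,0,0,-0.16,0],[0.06,0,0,-0.2,0]]]}}

```text
t: 44.37
position: [0.4488, -0.4116, 0.1961]
ee_rot: [[-0.629, 0.777, -0.0], [0.777, 0.629, -0.0], [-0.0, -0.0, -1.0]]
wrist_force: [1.8, -0.5, -0.6]
finger_gap: 0.0598
grasp_force: 0.0
```

Emit:
{"api": "carry_out", "payload": {"moves": [[[0.05,0,0,-0.03,-7],[0.05,0,0,-0.05,-14],[0.05,0,0,-0.05,-21],[0.05,0,0,-0.05,-28],[0.05,0,0,-0.05,-35]]]}}

```text
t: 44.78
position: [0.4493, -0.4121, 0.2447]
ee_rot: [[-0.963, 0.27, 0.001], [0.27, 0.963, -0.001], [-0.001, -0.001, -1.0]]
wrist_force: [0.2, 0.4, -0.1]
finger_gap: 0.0502
grasp_force: 0.0
```

Emit:
{"api": "carry_out", "payload": {"moves": [[[0.05,0,0,0,-7],[0.05,0,0,0,-14],[0.05,0,0,0,-21],[0.05,0,0,0,-28],[0.05,0,0,0,-35]]]}}

```text
t: 45.2
position: [0.449, -0.4118, 0.244]
ee_rot: [[-0.944, -0.331, -0.0], [-0.331, 0.944, -0.0], [0.0, 0.0, -1.0]]
wrist_force: [1.0, -0.9, -0.3]
finger_gap: 0.0499
grasp_force: 0.0
```

Emit:
{"api": "carry_out", "payload": {"moves": [[[0.05,0,0,0,-7],[0.05,0,0,0,-14],[0.05,0,0,0,-21],[0.05,0,0,0,-28],[0.05,0,0,0,-35]]]}}

```text
t: 45.62
position: [0.449, -0.4119, 0.244]
ee_rot: [[-0.583, -0.812, -0.0], [-0.812, 0.583, -0.0], [0.0, 0.0, -1.0]]
wrist_force: [0.3, -0.3, -0.5]
finger_gap: 0.05
grasp_force: 0.0
```

Emit:
{"api": "carry_out", "payload": {"moves": [[[0.05,0,0,0,-3],[0.05,0,0,0,-3],[0.05,0,0,0,-3],[0.05,0,0,0,-3],[0.05,0,0,0,-3]]]}}

```text
t: 46.03
position: [0.4489, -0.4121, 0.244]
ee_rot: [[-0.546, -0.838, -0.0], [-0.838, 0.546, 0.0], [0.0, 0.0, -1.0]]
wrist_force: [0.4, 0.0, -0.5]
finger_gap: 0.0497
grasp_force: 0.0
```

Run:
```python
from h import *
to(.469,.088,.245)
```

```text
t46.03 p [ 0.4489 -0.4121  0.244 ] yaw -123.1 F [ 0.4  0.  -0.5] gap 0.0497 gf 0.0 j6 -1.74
shift [-0.4299  0.2562 -0.001 ]
```

Emit:
{"api": "carry_out", "payload": {"moves": [[[0.05,-0.029,0.017,0,0],[0.05,-0.057,0.034,0,0],[0.05,-0.086,0.051,0,0],[0.05,-0.115,0.068,0,0],[0.05,-0.143,0.085,0,0]]]}}

```text
t: 46.45
position: [0.4553, -0.2445, 0.2441]
ee_rot: [[-0.546, -0.837, 0.0], [-0.837, 0.546, -0.0], [-0.0, -0.0, -1.0]]
wrist_force: [0.2, 0.5, 0.2]
finger_gap: 0.0501
grasp_force: 0.0
```

Emit:
{"api": "carry_out", "payload": {"moves": [[[0.05,-0.029,0.017,0,0],[0.05,-0.057,0.034,0,0],[0.05,-0.086,0.051,0,0],[0.05,-0.115,0.068,0,0],[0.05,-0.143,0.085,0,0]]]}}

```text
t: 46.87
position: [0.462, -0.0781, 0.2443]
ee_rot: [[-0.546, -0.838, 0.001], [-0.838, 0.546, -0.0], [-0.0, -0.001, -1.0]]
wrist_force: [1.3, -0.1, -0.6]
finger_gap: 0.0501
grasp_force: 0.0
```

Emit:
{"api": "carry_out", "payload": {"moves": [[[0.05,-0.029,0.017,0,0],[0.05,-0.057,0.034,0,0],[0.05,-0.086,0.051,0,0],[0.05,-0.115,0.068,0,0],[0.05,-0.143,0.085,0,0]]]}}

```text
t: 47.28
position: [0.4688, 0.0882, 0.2443]
ee_rot: [[-0.546, -0.838, 0.001], [-0.838, 0.546, 0.0], [-0.0, -0.0, -1.0]]
wrist_force: [1.1, -0.3, 0.2]
finger_gap: 0.0501
grasp_force: 0.0
```

Emit:
{"api": "carry_out", "payload": {"moves": [[[0.05,0,0,0,0],[0.05,0,0,0,0],[0.05,0,0,0,0],[0.05,0,0,0,0],[0.05,0,0,0,0]]]}}

```text
t: 47.7
position: [0.4691, 0.0854, 0.2442]
ee_rot: [[-0.547, -0.837, 0.0], [-0.837, 0.547, -0.0], [0.0, -0.0, -1.0]]
wrist_force: [-0.1, -0.1, -0.0]
finger_gap: 0.0499
grasp_force: 0.0
```

Run:
```python
from h import *
knob(); to(.469,.088,.143)
```

```text
pred [256.5 201.6]
[36, 21, 22, 33, 583] top pt [0.4671 0.0844 0.21  ]
[0, 74, 25, 16, 205] top pt [0.5035 0.0932 0.21  ]
t47.75 p [0.4691 0.0854 0.2441] yaw -123.2 F [-0.4  0.4  0. ] gap 0.0502 gf 0.0 j6 -0.81
shift [-0.0021  0.0015  0.1011]
```

Emit:
{"api": "carry_out", "payload": {"moves": [[[0.05,0,0,0.03,0],[0.05,0,0,0.06,0],[0.05,0,0,0.085,0],[0.05,0,0,0.1,0],[0.05,0,0,0.1,0]]]}}

```text
t: 48.17
position: [0.4669, 0.0852, 0.1407]
ee_rot: [[-0.547, -0.837, -0.006], [-0.837, 0.547, -0.001], [0.004, 0.004, -1.0]]
wrist_force: [-0.1, 0.2, -0.2]
finger_gap: 0.05
grasp_force: 0.0
```

Emit:
{"api": "carry_out", "payload": {"moves": [[[0.03,0,0,0,0],[0.022,0,0,0,0],[0.022,0,0.002,0,0],[0.022,0,0.004,0,0],[0.022,0,0.004,0,0]]]}}

```text
t: 48.58
position: [0.466, 0.0889, 0.1451]
ee_rot: [[-0.545, -0.838, 0.002], [-0.838, 0.545, 0.0], [-0.001, -0.001, -1.0]]
wrist_force: [-0.5, -0.5, 0.9]
finger_gap: 0.0221
grasp_force: 0.1
```

Emit:
{"api": "carry_out", "payload": {"moves": [[[0.022,-0.001,0.0176,0,5],[0.022,-0.003,0.035,0,10],[0.022,-0.007,0.052,0,15],[0.022,-0.012,0.069,0,20],[0.022,-0.019,0.085,0,25]]]}}

```text
t: 49.0
position: [0.4043, 0.1513, 0.1447]
ee_rot: [[-0.851, -0.525, 0.001], [-0.525, 0.851, -0.0], [-0.001, -0.001, -1.0]]
wrist_force: [1.7, -1.0, -0.2]
finger_gap: 0.0217
grasp_force: 0.4
```

Run:
```python
from h import *
polar()
```

```text
t49.00 p [0.4043 0.1513 0.1447] yaw -148.3 F [ 1.7 -1.  -0.2] gap 0.0217 gf 0.4 j6 -0.19
r 0.2036 phi -149.1
```

Emit:
{"api": "carry_out", "payload": {"moves": [[[0.022,-0.002,0.0176,0,5],[0.022,-0.004,0.035,0,10],[0.022,-0.008,0.052,0,15],[0.022,-0.013,0.069,0,20],[0.022,-0.02,0.085,0,25]]]}}

```text
t: 49.42
position: [0.3763, 0.2344, 0.1447]
ee_rot: [[-0.993, -0.117, 0.001], [-0.117, 0.993, 0.0], [-0.001, -0.0, -1.0]]
wrist_force: [0.4, -0.5, 0.4]
finger_gap: 0.0218
grasp_force: 0.4
```

Emit:
{"api": "carry_out", "payload": {"moves": [[[0.022,-0.001,0.0176,0,5],[0.022,-0.003,0.035,0,10],[0.022,-0.007,0.052,0,15],[0.022,-0.012,0.069,0,20],[0.022,-0.019,0.085,0,25]]]}}

```text
t: 49.83
position: [0.385, 0.3213, 0.1446]
ee_rot: [[-0.95, 0.313, 0.0], [0.313, 0.95, 0.0], [-0.0, 0.0, -1.0]]
wrist_force: [0.3, -1.9, 0.6]
finger_gap: 0.0218
grasp_force: 0.4
```

Emit:
{"api": "carry_out", "payload": {"moves": [[[0.022,0,0.012,0,4],[0.022,-0.002,0.024,0,7],[0.022,-0.003,0.035,0,10],[0.022,-0.004,0.038,0,11],[0.022,-0.004,0.038,0,11]]]}}

```text
t: 50.25
position: [0.4012, 0.3559, 0.1441]
ee_rot: [[-0.875, 0.485, 0.0], [0.485, 0.875, 0.0], [-0.0, 0.0, -1.0]]
wrist_force: [-0.5, 0.0, 0.1]
finger_gap: 0.0221
grasp_force: 0.0
```

Emit:
{"api": "carry_out", "payload": {"moves": [[[0.04,0,0,0,0],[0.04,0,-0.003,0,0],[0.05,0,-0.003,0,0],[0.05,0,-0.003,-0.03,0],[0.05,0,-0.003,-0.06,0]]]}}

```text
t: 50.67
position: [0.3981, 0.351, 0.2033]
ee_rot: [[-0.874, 0.486, -0.003], [0.486, 0.874, -0.003], [0.001, -0.004, -1.0]]
wrist_force: [0.5, 0.3, 0.4]
finger_gap: 0.0502
grasp_force: 0.0
```

Emit:
{"api": "carry_out", "payload": {"moves": [[[0.085,0,0,-0.04,0],[0.085,0,0,-0.04,7],[0.085,0,0,-0.04,14],[0.085,0,0,-0.04,21],[0.085,0,0,-0.04,28]]]}}

```text
t: 51.08
position: [0.3994, 0.3522, 0.2447]
ee_rot: [[-0.539, 0.842, 0.001], [0.842, 0.539, 0.001], [0.0, 0.001, -1.0]]
wrist_force: [-1.0, -0.7, -0.5]
finger_gap: 0.0852
grasp_force: 0.0
```

Emit:
{"api": "carry_out", "payload": {"moves": [[[0.085,0,0,0,7],[0.085,0,0,0,14],[0.085,0,0,0,21],[0.085,0,0,0,28],[0.085,0,0,0,34]]]}}

```text
t: 51.5
position: [0.3993, 0.3521, 0.2444]
ee_rot: [[0.024, 1.0, 0.0], [1.0, -0.024, 0.0], [0.0, 0.0, -1.0]]
wrist_force: [-0.7, -0.2, 0.6]
finger_gap: 0.085
grasp_force: 0.0
```

Run:
```python
from h import *
polar(); f=cam('top'); blobs(f,.022); lamp(f); knob(); to(.468,.162,.125)
```

```text
t51.50 p [0.3993 0.3521 0.2444] yaw 88.6 F [-0.7 -0.2  0.6] gap 0.0850 gf 0.0 j6 2.32
r 0.2038 phi 151.9
blob [119, 187, 26, 20, 403] [132.7 197.7] [0.5487 0.232  0.022 ]
blob [150, 214, 31, 18, 460] [165.1 222.4] [0.4634 0.1124 0.022 ]
blob [184, 214, 17, 16, 240] [192.  221.7] [0.4682 0.0172 0.022 ]
pred [257.1 200. ]
[40, 17, 22, 33, 570] top pt [0.4037 0.3573 0.21  ]
[35, 84, 12, 6, 48] top pt [0.3954 0.3219 0.21  ]
t51.60 p [0.3993 0.3521 0.2443] yaw 88.9 F [ 0.3 -0.4 -0.4] gap 0.0851 gf 0.0 j6 2.31
shift [-0.1888  0.0722  0.1193]
```

One dish has been knocked towards its neighbour on the plate. I look from near.

Emit:
{"api": "carry_out", "payload": {"moves": [[[0.085,-0.035,0.012,0,0],[0.085,-0.07,0.024,0,0],[0.085,-0.105,0.036,0,0],[0.085,-0.14,0.048,0.02,0],[0.085,-0.175,0.06,0.04,0]]]}}

```text
t: 52.02
position: [0.4568, 0.1758, 0.2053]
ee_rot: [[0.014, 1.0, 0.003], [1.0, -0.014, 0.001], [0.001, 0.003, -1.0]]
wrist_force: [0.9, 0.9, -0.3]
finger_gap: 0.085
grasp_force: 0.0
```

Emit:
{"api": "carry_out", "payload": {"moves": [[[0.085,-0.03,0.008,0.02,0],[0.085,-0.055,0.01,0.04,0],[0.085,-0.055,0.01,0.05,0],[0.085,-0.055,0.01,0.05,0],[0.085,-0.055,0.01,0.05,0]]]}}

```text
t: 52.43
position: [0.4647, 0.122, 0.1546]
ee_rot: [[0.017, 1.0, -0.0], [1.0, -0.017, 0.0], [0.0, -0.0, -1.0]]
wrist_force: [0.0, 0.5, -0.2]
finger_gap: 0.0852
grasp_force: 0.0
```

```bash
cat >> h.py <<'E'
def circ(z,xr=(.38,.56),yr=(-.36,.25),rr=.0285):
    """dish top circles: rectify the plane at height z from the wrist view, Hough"""
    f=cam('wrist'); k=1000.; xs=np.arange(xr[0],xr[1],1/k); ys=np.arange(yr[0],yr[1],1/k)
    X,Y=np.meshgrid(xs,ys); P=np.stack([X,Y,np.full_like(X,z)],-1)-f['o']; C=P@f['R']
    g=cv2.remap(f['frame'],(f['cx']+f['f']*C[...,0]/C[...,2]).astype(np.float32),(f['cy']+f['f']*C[...,1]/C[...,2]).astype(np.float32),1)
    h=cv2.cvtColor(g,cv2.COLOR_RGB2HSV); m=((h[...,1]<60)&(h[...,2]>150)).astype(np.uint8)*255
    m=cv2.medianBlur(m,9); r=int(rr*k)
    c=cv2.HoughCircles(m,cv2.HOUGH_GRADIENT,1,40,param1=100,param2=9,minRadius=r-4,maxRadius=r+4)
    for q in ([] if c is None else c[0]):
        inside=cv2.mean(m,mask=cv2.circle(np.zeros_like(m),(int(q[0]),int(q[1])),22,255,-1))[0]/255
        if inside>.8: print('dish x %.4f y %.4f r %.4f fill %.2f'%(xr[0]+q[0]/k,yr[0]+q[1]/k,q[2]/k,inside))
    return g
E
python3 - <<'E'
from h import *
s=st(); g=circ(.026); cv2.imwrite('pics/rect.png',g[...,::-1]); blobs(cam('wrist'),.022)
E
```

```text
t52.43 p [0.4647 0.122  0.1546] yaw 89.0 F [ 0.   0.5 -0.2] gap 0.0852 gf 0.0 j6 1.84
dish x 0.4685 y 0.0155 r 0.0300 fill 1.00
dish x 0.4605 y 0.1365 r 0.0297 fill 1.00
dish x 0.4675 y 0.0815 r 0.0289 fill 1.00
blob [313, 0, 73, 87, 5011] [343.6  46.2] [0.5459 0.2336 0.022 ]
blob [222, 124, 67, 107, 5061] [255.3 176.7] [0.4635 0.112  0.022 ]
blob [235, 238, 53, 47, 2012] [260.9 261.2] [0.4681 0.0136 0.022 ]
```

The knocked dish A is at (.4605,.1365), with B at (.4675,.082) and C at (.468,.0145). All are flat on the plate. I take A first.

Emit:
{"api": "carry_out", "payload": {"moves": [[[0.085,0.007,-0.002,0.02,0],[0.085,0.014,-0.004,0.05,0],[0.085,0.014,-0.004,0.08,0],[0.085,0.014,-0.004,0.11,0],[0.085,0.014,-0.004,0.13,0]]]}}

```text
t: 52.95
position: [0.4609, 0.1374, 0.0231]
ee_rot: [[0.015, 1.0, -0.0], [1.0, -0.015, 0.0], [0.0, -0.0, -1.0]]
wrist_force: [0.2, 0.2, 0.4]
finger_gap: 0.0847
grasp_force: 0.0
```

```bash
python3 -c "
from h import *
to(.4605,.1365,-.031); circ(.026)"
```

```text
t52.95 p [0.4609 0.1374 0.0231] yaw 89.1 F [0.2 0.2 0.4] gap 0.0847 gf 0.0 j6 1.88
shift [-0.0009 -0.0003  0.0541]
dish x 0.4595 y 0.1385 r 0.0280 fill 1.00
dish x 0.4685 y 0.0845 r 0.0302 fill 1.00
```

Emit:
{"api": "carry_out", "payload": {"moves": [[[0.085,0,0,0.018,0],[0.085,0,0,0.036,0],[0.085,0,0,0.048,0],[0.085,0,0,0.053,0],[0.075,0,0,0.053,0]]]}}

```text
t: 53.42
position: [0.4613, 0.1368, -0.0283]
ee_rot: [[0.017, 1.0, -0.0], [1.0, -0.017, -0.0], [-0.0, -0.0, -1.0]]
wrist_force: [-0.5, -0.2, 0.2]
finger_gap: 0.0759
grasp_force: 0.0
```

Emit:
{"api": "carry_out", "payload": {"moves": [[[0.065,0,0,0,0],[0.055,0,0,0,0],[0.045,0,0,0,0],[0.04,0,0,0,0],[0.04,0,0,0,0]]]}}

```text
t: 53.83
position: [0.4623, 0.1367, -0.0265]
ee_rot: [[0.018, 1.0, 0.002], [1.0, -0.018, 0.001], [0.001, 0.002, -1.0]]
wrist_force: [-3.1, 0.3, 7.6]
finger_gap: 0.0519
grasp_force: 61.7
```

Emit:
{"api": "carry_out", "payload": {"moves": [[[0.04,0,0,0,0],[0.04,0,0,0,0],[0.04,0,0,-0.02,0],[0.04,0,0,-0.04,0],[0.04,0,0,-0.07,0]]]}}

```text
t: 54.25
position: [0.4602, 0.1357, 0.0416]
ee_rot: [[0.018, 1.0, -0.002], [1.0, -0.018, -0.001], [-0.001, -0.002, -1.0]]
wrist_force: [0.6, -0.8, 0.2]
finger_gap: 0.052
grasp_force: 62.9
```

Emit:
{"api": "carry_out", "payload": {"moves": [[[0.04,-0.03,-0.002,0,0],[0.04,-0.06,-0.003,0,0],[0.04,-0.09,-0.005,0,0],[0.04,-0.12,-0.006,0,0],[0.04,-0.15,-0.008,0,0]]]}}

```text
t: 54.67
position: [0.451, -0.015, 0.0427]
ee_rot: [[0.018, 1.0, 0.002], [1.0, -0.018, -0.0], [-0.0, 0.002, -1.0]]
wrist_force: [1.2, -0.1, -0.1]
finger_gap: 0.0519
grasp_force: 62.9
```

Emit:
{"api": "carry_out", "payload": {"moves": [[[0.04,-0.03,-0.002,0,0],[0.04,-0.06,-0.003,0,0],[0.04,-0.09,-0.005,0,0],[0.04,-0.12,-0.006,0,0],[0.04,-0.15,-0.008,0,0]]]}}

```text
t: 55.08
position: [0.4401, -0.1653, 0.0427]
ee_rot: [[0.018, 1.0, 0.002], [1.0, -0.018, -0.001], [-0.001, 0.002, -1.0]]
wrist_force: [1.1, -0.7, 0.2]
finger_gap: 0.0519
grasp_force: 62.9
```

Emit:
{"api": "carry_out", "payload": {"moves": [[[0.04,-0.03,-0.002,0,0],[0.04,-0.06,-0.003,0,0],[0.04,-0.09,-0.005,0,0],[0.04,-0.116,-0.006,0,0],[0.04,-0.116,-0.006,0,0]]]}}

```text
t: 55.5
position: [0.4321, -0.2839, 0.0425]
ee_rot: [[0.022, 1.0, 0.002], [1.0, -0.022, -0.003], [-0.003, 0.002, -1.0]]
wrist_force: [0.2, 0.8, -0.4]
finger_gap: 0.052
grasp_force: 62.9
```

```bash
python3 -c "
from h import *
to(.433,-.279,-.037)"
```

```text
t55.50 p [ 0.4321 -0.2839  0.0425] yaw 88.7 F [ 0.2  0.8 -0.4] gap 0.0520 gf 62.9 j6 1.01
shift [0.0051 0.0006 0.0795]
```

Emit:
{"api": "carry_out", "payload": {"moves": [[[0.04,0.003,0,0.025,0],[0.04,0.003,0,0.048,0],[0.04,0.003,0,0.063,0],[0.04,0.003,0,0.071,0],[0.04,0.003,0,0.075,0]]]}}

```text
t: 55.92
position: [0.4314, -0.2759, -0.0341]
ee_rot: [[0.018, 1.0, -0.001], [1.0, -0.018, 0.001], [0.001, -0.001, -1.0]]
wrist_force: [0.9, 0.5, 0.0]
finger_gap: 0.052
grasp_force: 62.9
```

Emit:
{"api": "carry_out", "payload": {"moves": [[[0.04,0,0,0.001,0],[0.04,0,0,0.001,0],[0.06,0,0,0.001,0],[0.07,0,0,0.001,0],[0.085,0,0,0.001,0]]]}}

```text
t: 56.33
position: [0.4323, -0.2768, -0.0337]
ee_rot: [[0.018, 1.0, 0.001], [1.0, -0.018, -0.001], [-0.001, 0.001, -1.0]]
wrist_force: [0.2, 0.1, -0.2]
finger_gap: 0.08
grasp_force: 0.0
```

Emit:
{"api": "carry_out", "payload": {"moves": [[[0.085,0,0,0,0],[0.085,0,0,-0.03,0],[0.085,0,0,-0.06,0],[0.085,0,0,-0.09,0],[0.085,0,0,-0.12,0]]]}}

```text
t: 56.75
position: [0.4314, -0.2763, 0.0869]
ee_rot: [[0.018, 1.0, -0.0], [1.0, -0.018, 0.0], [0.0, -0.0, -1.0]]
wrist_force: [0.5, -0.9, 0.1]
finger_gap: 0.0846
grasp_force: 0.0
```

```bash
python3 -c "
from h import *
circ(.017); to(.468,.083,.05); blobs(cam('top'),.013)"
```

```text
dish x 0.4315 y -0.2775 r 0.0303 fill 1.00
t56.80 p [ 0.4342 -0.278   0.0932] yaw 88.9 F [ 2.4 -1.5  4. ] gap 0.0850 gf 0.0 j6 1.02
shift [0.3618 0.0269 0.0418]
blob [119, 187, 26, 20, 409] [132.8 197.8] [0.5494 0.2349 0.013 ]
blob [165, 214, 17, 16, 246] [172.9 221.5] [0.4678 0.0867 0.013 ]
blob [184, 214, 17, 16, 244] [192.  221.6] [0.4688 0.0187 0.013 ]
```

Emit:
{"api": "carry_out", "payload": {"moves": [[[0.085,0.03,0.002,0,0],[0.085,0.06,0.005,0,0],[0.085,0.09,0.007,0,0],[0.085,0.12,0.009,0,0],[0.085,0.15,0.011,0,0]]]}}

```text
t: 57.27
position: [0.4451, -0.1254, 0.0849]
ee_rot: [[0.019, 1.0, -0.0], [1.0, -0.019, 0.0], [0.0, -0.0, -1.0]]
wrist_force: [0.2, -0.6, 0.6]
finger_gap: 0.0853
grasp_force: 0.0
```

Emit:
{"api": "carry_out", "payload": {"moves": [[[0.085,0.03,0.002,0,0],[0.085,0.06,0.005,0,0],[0.085,0.09,0.007,0,0],[0.085,0.12,0.009,0,0],[0.085,0.15,0.011,0,0]]]}}

```text
t: 57.68
position: [0.4588, 0.0245, 0.085]
ee_rot: [[0.018, 1.0, -0.0], [1.0, -0.018, -0.0], [-0.0, -0.0, -1.0]]
wrist_force: [0.4, -0.4, -0.3]
finger_gap: 0.0849
grasp_force: 0.0
```

Emit:
{"api": "carry_out", "payload": {"moves": [[[0.085,0.03,0.002,0.01,0],[0.085,0.06,0.004,0.03,0],[0.085,0.06,0.004,0.05,0],[0.085,0.06,0.004,0.06,0],[0.085,0.06,0.004,0.06,0]]]}}

```text
t: 58.1
position: [0.462, 0.0827, 0.0228]
ee_rot: [[0.018, 1.0, -0.005], [1.0, -0.018, -0.001], [-0.001, -0.005, -1.0]]
wrist_force: [0.0, 0.0, -0.7]
finger_gap: 0.0849
grasp_force: 0.0
```

```bash
python3 -c "
from h import *
circ(.026); to(.468,.083,-.03)"
```

```text
dish x 0.4685 y 0.0145 r 0.0297 fill 1.00
dish x 0.4685 y 0.0835 r 0.0280 fill 1.00
t58.15 p [0.4629 0.0825 0.0243] yaw 88.9 F [-0.3  0.2  0. ] gap 0.0850 gf 0.0 j6 1.77
shift [0.0006 0.0052 0.0543]
```

Emit:
{"api": "carry_out", "payload": {"moves": [[[0.085,0.001,0.005,0.018,0],[0.085,0.001,0.005,0.036,0],[0.085,0.001,0.005,0.048,0],[0.085,0.001,0.005,0.053,0],[0.075,0.001,0.005,0.053,0]]]}}

```text
t: 58.57
position: [0.4691, 0.083, -0.0277]
ee_rot: [[0.02, 1.0, -0.001], [1.0, -0.02, -0.0], [-0.0, -0.001, -1.0]]
wrist_force: [-0.3, -0.6, -0.2]
finger_gap: 0.0758
grasp_force: 0.0
```

Emit:
{"api": "carry_out", "payload": {"moves": [[[0.065,0,0,0,0],[0.055,0,0,0,0],[0.045,0,0,0,0],[0.04,0,0,0,0],[0.04,0,0,0,0]]]}}

```text
t: 58.98
position: [0.4704, 0.0838, -0.0257]
ee_rot: [[0.019, 1.0, 0.002], [1.0, -0.019, -0.0], [-0.0, 0.002, -1.0]]
wrist_force: [-0.9, -1.1, 7.4]
finger_gap: 0.0515
grasp_force: 62.0
```

Emit:
{"api": "carry_out", "payload": {"moves": [[[0.04,0,0,0,0],[0.04,0,0,0,0],[0.04,0,0,-0.02,0],[0.04,0,0,-0.04,0],[0.04,0,0,-0.07,0]]]}}

```text
t: 59.4
position: [0.4681, 0.0837, 0.0425]
ee_rot: [[0.018, 1.0, -0.002], [1.0, -0.018, -0.0], [-0.0, -0.002, -1.0]]
wrist_force: [-0.0, 0.8, -0.4]
finger_gap: 0.0512
grasp_force: 63.1
```

Emit:
{"api": "carry_out", "payload": {"moves": [[[0.04,-0.03,-0.003,0,0],[0.04,-0.06,-0.006,0,0],[0.04,-0.09,-0.009,0,0],[0.04,-0.12,-0.012,0,0],[0.04,-0.15,-0.015,0,0]]]}}

```text
t: 59.82
position: [0.4518, -0.0671, 0.0437]
ee_rot: [[0.018, 1.0, 0.002], [1.0, -0.018, -0.0], [-0.0, 0.002, -1.0]]
wrist_force: [-0.2, -0.2, -0.2]
finger_gap: 0.0518
grasp_force: 63.1
```

Emit:
{"api": "carry_out", "payload": {"moves": [[[0.04,-0.03,-0.003,0,0],[0.04,-0.06,-0.006,0,0],[0.04,-0.09,-0.009,0,0],[0.04,-0.12,-0.012,0,0],[0.04,-0.139,-0.013,0,0]]]}}

```text
t: 60.23
position: [0.436, -0.2072, 0.0436]
ee_rot: [[0.02, 1.0, 0.002], [1.0, -0.02, -0.001], [-0.001, 0.002, -1.0]]
wrist_force: [0.7, -0.2, -1.3]
finger_gap: 0.0516
grasp_force: 63.1
```

Emit:
{"api": "carry_out", "payload": {"moves": [[[0.04,0,0,0,0],[0.04,0,0,0,0],[0.04,0,0,0,0],[0.04,0,0,0,0],[0.04,0,0,0,0]]]}}

```text
t: 60.65
position: [0.4362, -0.2036, 0.0426]
ee_rot: [[0.017, 1.0, 0.0], [1.0, -0.017, 0.0], [0.0, 0.0, -1.0]]
wrist_force: [1.0, 0.1, -0.5]
finger_gap: 0.0518
grasp_force: 63.1
```

```bash
python3 -c "
from h import *
to(.435,-.205,-.0345)"
```

```text
t60.65 p [ 0.4362 -0.2036  0.0426] yaw 89.0 F [ 1.   0.1 -0.5] gap 0.0518 gf 63.1 j6 1.15
shift [-0.0014 -0.0012  0.0771]
```

Emit:
{"api": "carry_out", "payload": {"moves": [[[0.04,-0.001,0,0.025,0],[0.04,-0.001,0,0.048,0],[0.04,-0.001,0,0.063,0],[0.04,-0.001,0,0.071,0],[0.04,-0.001,0,0.075,0]]]}}

```text
t: 61.07
position: [0.4353, -0.2045, -0.0337]
ee_rot: [[0.017, 1.0, -0.002], [1.0, -0.017, 0.001], [0.001, -0.002, -1.0]]
wrist_force: [0.2, 0.7, -0.6]
finger_gap: 0.0517
grasp_force: 63.1
```

Emit:
{"api": "carry_out", "payload": {"moves": [[[0.04,0,0,0.001,0],[0.04,0,0,0.001,0],[0.06,0,0,0.001,0],[0.07,0,0,0.001,0],[0.085,0,0,0.001,0]]]}}

```text
t: 61.48
position: [0.4366, -0.2058, -0.0328]
ee_rot: [[0.018, 1.0, 0.001], [1.0, -0.018, -0.001], [-0.001, 0.001, -1.0]]
wrist_force: [0.9, -0.1, 0.4]
finger_gap: 0.0801
grasp_force: 0.0
```

Emit:
{"api": "carry_out", "payload": {"moves": [[[0.085,0,0,0,0],[0.085,0,0,-0.03,0],[0.085,0,0,-0.06,0],[0.085,0,0,-0.09,0],[0.085,0,0,-0.12,0]]]}}

```text
t: 61.9
position: [0.4357, -0.2055, 0.088]
ee_rot: [[0.018, 1.0, 0.0], [1.0, -0.018, -0.0], [-0.0, 0.0, -1.0]]
wrist_force: [1.1, -0.0, 0.5]
finger_gap: 0.085
grasp_force: 0.0
```

Emit:
{"api": "carry_out", "payload": {"moves": [[[0.085,0.03,0.004,0,0],[0.085,0.06,0.008,0,0],[0.085,0.09,0.012,0,0],[0.085,0.12,0.016,0,0],[0.085,0.15,0.02,0,0]]]}}

```text
t: 62.32
position: [0.4589, -0.0548, 0.0869]
ee_rot: [[0.019, 1.0, 0.001], [1.0, -0.019, -0.0], [-0.0, 0.001, -1.0]]
wrist_force: [0.6, -0.5, 0.0]
finger_gap: 0.0849
grasp_force: 0.0
```

Emit:
{"api": "carry_out", "payload": {"moves": [[[0.085,0.03,0.004,0,0],[0.085,0.06,0.008,0.02,0],[0.085,0.07,0.009,0.04,0],[0.085,0.07,0.009,0.06,0],[0.085,0.07,0.009,0.06,0]]]}}

```text
t: 62.73
position: [0.4665, 0.0147, 0.0232]
ee_rot: [[0.016, 1.0, -0.005], [1.0, -0.016, -0.0], [-0.0, -0.005, -1.0]]
wrist_force: [-1.2, -0.2, -0.7]
finger_gap: 0.0846
grasp_force: 0.0
```

```bash
python3 -c "
from h import *
circ(.026); to(.4685,.0145,-.029); blobs(cam('top'),.013)"
```

```text
dish x 0.4685 y 0.0135 r 0.0296 fill 1.00
t62.78 p [0.4673 0.0142 0.0251] yaw 89.0 F [ 0.1 -0.2  0.3] gap 0.0850 gf 0.0 j6 1.62
shift [0.0003 0.0014 0.054 ]
blob [247, 225, 15, 15, 209] [254.1 232.1] [ 0.4367 -0.2043  0.013 ]
blob [267, 227, 16, 15, 223] [274.4 234. ] [ 0.4315 -0.2767  0.013 ]
```

Emit:
{"api": "carry_out", "payload": {"moves": [[[0.085,0,0.001,0.018,0],[0.085,0,0.001,0.036,0],[0.085,0,0.001,0.048,0],[0.085,0,0.001,0.053,0],[0.075,0,0.001,0.053,0]]]}}

```text
t: 63.25
position: [0.47, 0.0134, -0.0263]
ee_rot: [[0.019, 1.0, -0.0], [1.0, -0.019, 0.0], [-0.0, -0.0, -1.0]]
wrist_force: [0.1, -0.1, -0.0]
finger_gap: 0.0759
grasp_force: 0.0
```

Emit:
{"api": "carry_out", "payload": {"moves": [[[0.065,0,0,0,0],[0.055,0,0,0,0],[0.045,0,0,0,0],[0.04,0,0,0,0],[0.04,0,0,0,0]]]}}

```text
t: 63.67
position: [0.4712, 0.0137, -0.0246]
ee_rot: [[0.019, 1.0, 0.003], [1.0, -0.019, -0.0], [-0.0, 0.003, -1.0]]
wrist_force: [-2.6, -0.5, 7.0]
finger_gap: 0.0522
grasp_force: 61.6
```

Emit:
{"api": "carry_out", "payload": {"moves": [[[0.04,0,0,0,0],[0.04,0,0,0,0],[0.04,0,0,-0.02,0],[0.04,0,0,-0.04,0],[0.04,0,0,-0.07,0]]]}}

```text
t: 64.08
position: [0.4689, 0.0138, 0.0435]
ee_rot: [[0.018, 1.0, -0.002], [1.0, -0.018, -0.0], [-0.0, -0.002, -1.0]]
wrist_force: [0.4, 0.5, -0.2]
finger_gap: 0.0518
grasp_force: 63.2
```

Emit:
{"api": "carry_out", "payload": {"moves": [[[0.04,-0.03,-0.006,0,0],[0.04,-0.06,-0.012,0,0],[0.04,-0.09,-0.018,0,0],[0.04,-0.12,-0.024,0,0],[0.04,-0.147,-0.029,0,0]]]}}

```text
t: 64.5
position: [0.4384, -0.1342, 0.0447]
ee_rot: [[0.018, 1.0, 0.002], [1.0, -0.018, -0.001], [-0.001, 0.002, -1.0]]
wrist_force: [0.2, 0.3, -1.1]
finger_gap: 0.0518
grasp_force: 63.2
```

Emit:
{"api": "carry_out", "payload": {"moves": [[[0.04,0,0,0,0],[0.04,0,0,0,0],[0.04,0,0,0,0],[0.04,0,0,0,0],[0.04,0,0,0,0]]]}}

```text
t: 64.92
position: [0.4386, -0.1317, 0.0436]
ee_rot: [[0.017, 1.0, 0.0], [1.0, -0.017, 0.0], [0.0, 0.0, -1.0]]
wrist_force: [-0.2, 0.1, 0.6]
finger_gap: 0.0518
grasp_force: 63.2
```

```bash
python3 -c "
from h import *
to(.437,-.133,-.0345)"
```

```text
t64.92 p [ 0.4386 -0.1317  0.0436] yaw 89.0 F [-0.2  0.1  0.6] gap 0.0518 gf 63.2 j6 1.30
shift [-0.0013 -0.0016  0.0781]
```

Emit:
{"api": "carry_out", "payload": {"moves": [[[0.04,-0.001,-0.001,0.025,0],[0.04,-0.001,-0.001,0.048,0],[0.04,-0.001,-0.001,0.063,0],[0.04,-0.001,-0.001,0.071,0],[0.04,-0.001,-0.001,0.076,0]]]}}

```text
t: 65.33
position: [0.4368, -0.1326, -0.0336]
ee_rot: [[0.017, 1.0, -0.002], [1.0, -0.017, 0.001], [0.001, -0.002, -1.0]]
wrist_force: [-1.4, -0.2, 10.8]
finger_gap: 0.0516
grasp_force: 65.0
```

Emit:
{"api": "carry_out", "payload": {"moves": [[[0.04,0,0,0.001,0],[0.04,0,0,0.001,0],[0.06,0,0,0.001,0],[0.07,0,0,0.001,0],[0.085,0,0,0.001,0]]]}}

```text
t: 65.75
position: [0.4379, -0.1336, -0.033]
ee_rot: [[0.018, 1.0, 0.001], [1.0, -0.018, -0.0], [-0.0, 0.001, -1.0]]
wrist_force: [0.4, -0.2, -0.3]
finger_gap: 0.0803
grasp_force: 0.0
```

Emit:
{"api": "carry_out", "payload": {"moves": [[[0.085,0,0,0,0],[0.085,0,0,-0.03,0],[0.085,0,0,-0.06,0],[0.085,0,0,-0.09,0],[0.085,0,0,-0.12,0]]]}}

```text
t: 66.17
position: [0.437, -0.1335, 0.0879]
ee_rot: [[0.018, 1.0, -0.0], [1.0, -0.018, 0.0], [0.0, -0.0, -1.0]]
wrist_force: [0.8, 0.2, 0.1]
finger_gap: 0.0854
grasp_force: 0.0
```

Emit:
{"api": "carry_out", "payload": {"moves": [[[0.085,0,0,-0.03,0],[0.085,0,0,-0.06,0],[0.085,0,0,-0.09,0],[0.085,0,0,-0.09,0],[0.085,0,0,-0.09,0]]]}}

```text
t: 66.58
position: [0.4386, -0.134, 0.1783]
ee_rot: [[0.019, 1.0, 0.004], [1.0, -0.019, -0.001], [-0.001, 0.004, -1.0]]
wrist_force: [-0.2, -0.1, -0.6]
finger_gap: 0.0848
grasp_force: 0.0
```

Run:
```python
from h import *
import pickle
st(); circ(.017); f=cam('top'); blobs(f,.013)
o=pickle.load(open('f0.pkl','rb'))['top']['frame'].astype(int); d=np.abs(f['frame'].astype(int)-o).max(2)
for n,p in [('lens',(318,268)),('cover',(447,265)),('drops',(265,245)),('forceps',(250,287))]:
    u,v=int(p[0]/1.5),int(p[1]/1.5); print(n,'diff',d[v-12:v+13,u-14:u+15].mean().round(1))
```

```text
t66.58 p [ 0.4386 -0.134   0.1783] yaw 88.9 F [-0.2 -0.1 -0.6] gap 0.0848 gf 0.0 j6 1.29
dish x 0.4305 y -0.2765 r 0.0302 fill 1.00
dish x 0.4365 y -0.2055 r 0.0288 fill 1.00
dish x 0.4375 y -0.1335 r 0.0281 fill 1.00
blob [119, 187, 26, 20, 403] [132.7 197.8] [0.5495 0.235  0.013 ]
blob [184, 222, 10, 13, 123] [188.5 228. ] [0.4457 0.0301 0.013 ]
blob [211, 225, 9, 9, 81] [215. 229.] [ 0.4444 -0.0643  0.013 ]
blob [249, 225, 13, 15, 187] [254.9 232.1] [ 0.4367 -0.207   0.013 ]
blob [267, 226, 16, 16, 233] [274.4 233.7] [ 0.4325 -0.2767  0.013 ]
blob [229, 232, 12, 14, 160] [234.6 238.6] [ 0.412  -0.1351  0.013 ]
lens diff 9.2
cover diff 4.7
drops diff 4.2
forceps diff 5.0
```

```bash
python3 -c "
from h import *
print(hand_in())"
```

```text
the job is handed in; nothing more can be done
None
```

I handed the job in at about 67 s: the three dishes were lit under the lamp for about 7 s and are back flat, side by side on the green mat, with the toggle at red and the lamp swung aside; no verdict came back, and I confirmed "on" from the toggle's position because the glow couldn't be seen from above.

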